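# Unclip and open a bypass-door medicine cabinet and fetch a carton

## Task

Pull the spring clip out of the locking pin at the left end of the medicine cabinet and lay it on the cabinet's roof, then slide the left-hand door all the way behind the right-hand one. Take the tan carton out and stand it upright in the blue tray on the other side of the printer. Leave the left door open, the right door shut, the oximeter lying in its place in the cabinet and everything else where it is.

Things in the scene. Friction and masses are not known exactly. Their poses are not given: they have to be found in the camera images.
- cabinet: White cabinet fixed on the worktop, 210 deep (x) x 440 wide (y) x 260 mm high; origin under its middle, x to its back (x -120 to +90 mm), y to its left. The front leans back 25 deg from vertical, from (x -120, z 30) to the roof's front edge (x -13, z 260). Side walls 10 mm thick, inside floor at z 12, roof 10 thick. The printer beside it is 217 mm tall, its right side at world y -0.195.
- roof (a point): Middle of the cabinet's flat roof, on its upper face, 260 mm above the worktop; axes as the cabinet's. Roof 103 (x) x 440 (y) mm with a low rail all round: 12 mm high at the back, 8 at the ends, 7 in front.
- rear_door_panel (a joint): Left-hand door: clear panel 220 mm wide in a 12 mm aluminium frame, on the rear track; slides to the cabinet's -y behind the right-hand door. 0 = shut, 0.182 m = stop, fully open. Friction 3 N. A 12 mm steel pin on its left edge passes through the cabinet's left wall; the spring clip through the pin's end blocks the door (under 8 mm play).
- front_door_panel (a joint): Right-hand door, same make, on the front track 13 mm nearer the front; slides to +y, 0 = shut, to stay shut. Its left edge is then at cabinet y +10 mm: a finger in the left door's finger hole meets that edge when the left door is about half open, and the rest is done by pushing the left door at its left edge.
- finger_hole (a point): Middle of the left door's finger hole: 48 mm wide (y) x 64 mm high, black rim, through the 5 mm clear panel, 20 to 68 mm from the door's left edge. Site axes: y = cabinet y, z up along the leaning door, x inwards. The carton stands 14 mm or more behind the door.
- door_edge (a point): Middle of the left door's left edge, halfway up, mid-thickness (edge 12 mm thick, 227 mm high); at cabinet y +210 mm when shut, +28 mm at the stop (18 mm left of the right door). Axes as the finger hole's.
- clip: Spring clip, 4 mm wire; red loop, 26 mm across, 9 mm thick along y, to pinch (may swing in the fingers); origin = loop middle. Straight leg along -z, 77 mm long, through the pin 54 mm from the origin; a sprung leg hugs the pin, lets go at 6 to 15 N pulled along +z. In the pin +z leans 30 deg from vertical to the cabinet's front; loop 9 mm outside the left wall, whose edge is 30 mm below.
- carton: Tan upright carton, 41 x 55 x 85 mm tall, 0.07 kg; origin under its middle, its own x is the 41 mm side and lies along the cabinet's y. Stands on the cabinet floor behind the left door, under the roof, 71 to 110 mm from the left wall, in front of the oximeter.
- oximeter: Blue and white finger oximeter, 60 (x) x 54 (y) x 30 mm high; origin under its middle. Lies on the cabinet floor at the back behind the left door. To stay there.
- tray: Blue medication tray, 170 (x) x 130 (y) x 33 mm high, walls 4 mm, floor 13 mm above the worktop; fixed, origin under its middle. It stands left of the printer, whose left side is at world y +0.23, and in front of the radio.
- mug: White mug, 78 x 110 mm and 97 mm tall, behind the printer; origin under its middle. Not to be moved.
- stapler: Small red stapler, 64 x 116 x 37 mm, on the worktop in front of the cabinet; origin under its middle. Not to be moved.
- bottle: Brown pill bottle with a pale cap, 46 mm diameter, 85 mm tall, beside the back of the cabinet; origin under its middle. Not to be moved.
- mouse: Black computer mouse, 112 x 66 x 38 mm; origin under its middle. Not to be moved.
- sanitiser: Pump bottle of hand sanitiser, 184 mm tall, behind the printer; origin under its middle. Not to be moved.

How it is judged:
On the way, in this order (a step that is already met when the one before it is completed fails the run):
1. the clip is out of the pin and lies on the cabinet's roof (x of clip in the frame of cabinet between -0.04 and 0.09 m and y of clip in the frame of cabinet between -0.22 and 0.22 m and z of clip in the frame of cabinet between 0.255 and 0.292 m), for 0.2 s.
2. the left door is fully behind the right one (value of joint rear_door_panel above 0.17 m), for 0.1 s.
3. the carton stands upright in the tray (x of carton in the frame of tray between -0.065 and 0.065 m and y of carton in the frame of tray between -0.045 and 0.045 m and z of carton in the frame of tray between 0.007 and 0.021 m and angle between carton's own z axis and vertical below 0.12 rad), for 0.1 s.
At the end, for the whole second after the job is handed in: The clip lies still on the cabinet roof; the left door is within 16 mm of its stop, the right door shut within 12 mm; the carton stands still on the tray floor, its middle 20 mm or more inside the rim, upright within 7 deg; the oximeter lies within 25 mm of its start (all of step 1 and all of step 3 and value of joint rear_door_panel above 0.166 m and value of joint front_door_panel below 0.012 m and linear speed of each of carton, clip below 0.02 m/s and angle between oximeter's own z axis and vertical below 0.15 rad and distance of oximeter from where it was at the start of the episode below 0.025 m); the robot touches nothing.
It fails at once if a bystander was pushed away or knocked over (distance of any of mug, stapler, bottle, mouse, sanitiser from where it was at the start of the episode above 0.03 m).
It also fails if it takes over 72 s, if anything falls off the work surface, if the arm or the gripper's body presses on something with over 40 N, if the wrist force passes 120 N, or if a joint passes its speed limit or range.

## Robot

A 6-joint arm with a two-finger parallel gripper is mounted at the origin on a cart in front of the work surface, level with it; the furniture and walls round the work are solid. World frame = base frame: x ahead of the robot, y to its left, z up, the work surface at z = 0. Lengths are in m, angles in rad, forces in N, time in s.
With the tool pointing down it reaches from about 0.3 to 0.875 m from the base axis. Payload 6.4 kg.
Tool frame: the origin (TCP) lies at the very end of the fingers, on their centre line; the grasp point (between the pads) lies 19 mm behind it; z points along the fingers, y is the line along which they close (so a half turn about z gives the same grasp; the last joint's range is limited). The gripper opens to 85 mm and grips with 20 to 120 N. Pads are 22 mm wide; open, the fingers measure 114 mm over their backs; the gripper's body (76 mm by 85 mm) begins 54 mm behind the grasp point. The pads swing forward as they close: fully open they stand 13 mm farther back than shut.
Start: joints at [-1.4, 0.181, 1.607, -0, 1.354, -0.206], TCP at [0.212, -0.535, 0.231] pointing down, gripper open.
Joint ranges: [-2.99, 2.99], [-0.89, 2.07], [0.3, 2.58], [-1.14, 4.28], [0, 2.63], [-3.12, 3.12]. Speed limits (rad/s): [2.57, 2.57, 3.01, 3.14, 3.14, 3.14].

## Interface

Orientations are given as a unit quaternion [w, x, y, z].
In Python, from bench import ctrl gives the robot as it stands.
- The arm moves only by the tool jog_arm, never from a script. Its argument "series" is a list that holds one entry, the list of rows, each a list of 7 numbers: the shift along the tool's x, y, z in mm, then the turn, a rotation vector about the tool's x, y, z in rad, then the finger opening in mm, from 0 to 85.4. In form: [[[tx, ty, tz, rx, ry, rz, gripper], ...]]. A call has exactly 10 rows; each row shifts and turns the commanded pose from where the row before left it, along the tool's axes as they then stand; what a row does not reach is not made up. A row lasts 1/10 s, in which the tool goes at most 50 mm and 8.59 degrees, less where a joint would pass 70% of its speed; a pose out of reach is approached as far as the arm can. A call with a gripper value outside its range is refused whole. The fingers move at their own pace and stop on an object; the grip force is fixed at half the most. Time passes only in rows, so rows that do not move let the fingers close, or fill a call up. It gives the time, the measured TCP pose, the force, the opening and the grip force at its end, in the units of the state.
- ctrl.get_obs(): the state, without advancing time (a new reading comes with each control period).
- ctrl.camera(name): name is "scene" or "top" or "wrist"; returns a dict with "frame" (384x512x3 uint8, blue, green, red), "z_map" (384x512 float32, m along the optical axis (not along the pixel's ray), 0 where there is no reading), "fx", "fy", "cx", "cy" (pixels), "xyz" and "rotation" of the camera in the world. Camera axes: x right, y down, z forward; pixel columns grow to the right and rows downward; lengths in m; the calibration is good to about 2 mm. A picture is of the moment at which its call begins.
- ctrl.hand_in(): hands the job in; it is judged then, once.
The state is a dict: "time_s": time; "q": joint angles; "dq": joint speeds; "joint_efforts": joint torques, N m; "eef_pos": TCP position; "eef_rot": TCP orientation; "wrist_force": force on the tool from outside, world axes, zero at the start; "torque": the same for the moment, N m; "opening": opening from 0.0 (shut) to 1.0 (fully open); "grasp_force": force on a finger pad.
Only numpy, scipy, OpenCV 4.12 (cv2) and the standard library are available. Lean on these libraries where they do the work, as an engineer would, in place of code of your own. Each camera call takes 0.05 s, during which the arm holds its last target. There are 200 camera calls.

## Working session

There is one attempt and no reset: what is moved stays moved. The work goes in short steps, Python scripts to look and compute and a tool call to move; the robot and the scene stay as the last step left them, time stands still between calls to the robot, and variables do not carry over. Pictures are saved under pics/ and viewed, at most 10 in all, crops included, and the job is handed in when it is done.

Besides the shell and the picture viewer there is one more tool, called after ">>>" as a command line: name --argument value ..., lists and objects as JSON in quotes. jog_arm: Moves the arm, as the interface text tells. Its arguments: {"type":"object","properties":{"series":{"type":"array"}},"required":["series"]}

```bash
ls; mkdir -p pics; python3 - <<'E'
from bench import ctrl
import cv2,numpy as np
o=ctrl.get_obs();print(o)
for n in("scene","top"):
    c=ctrl.camera(n);np.savez(f"pics/{n}0.npz",**c);cv2.imwrite(f"pics/{n}0.png",cv2.resize(c["frame"],None,fx=1.5,fy=1.5));print(n,c["fx"],c["cx"],c["cy"],c["xyz"],c["rotation"])
E
```

```text
pics
{'time_s': 0.0, 'q': array([-1.40031838e+00,  1.81539532e-01,  1.60797973e+00,  1.85355161e-05,
        1.35381687e+00, -2.06300789e-01]), 'dq': array([ 1.63480681e-03, -7.80405647e-04,  1.53123391e-03,  1.53996107e-03,
       -6.91684094e-05, -1.03618538e-03]), 'joint_efforts': array([ 5.31089199e-07, -4.44868970e+01, -3.51339912e+01, -2.14681331e-04,
        9.31980408e-03, -6.94268152e-06]), 'eef_pos': array([ 0.21148541, -0.53411193,  0.23039867]), 'eef_rot': array([-8.71437991e-04,  9.82307145e-01,  1.87274967e-01,  2.46605186e-05]), 'wrist_force': array([-0.28481576, -0.47481624,  0.44841259]), 'torque': array([-0.06355799,  0.03145952, -0.00267415]), 'grasp_force': 0.0, 'opening': 0.9950468869330996}
scene 400.8173882823508 250.18905196096054 185.2073149534124 [0.23618477 1.33737461 1.00060529] [ 0.03577908 -0.07086689  0.87077798 -0.48522516]
top 386.5189935573856 260.98671463061504 193.6116820357031 [0.25023665 0.00217075 1.71521332] [ 0.04396526 -0.69592742  0.71542534 -0.04380246]
```

View pics/scene0.png

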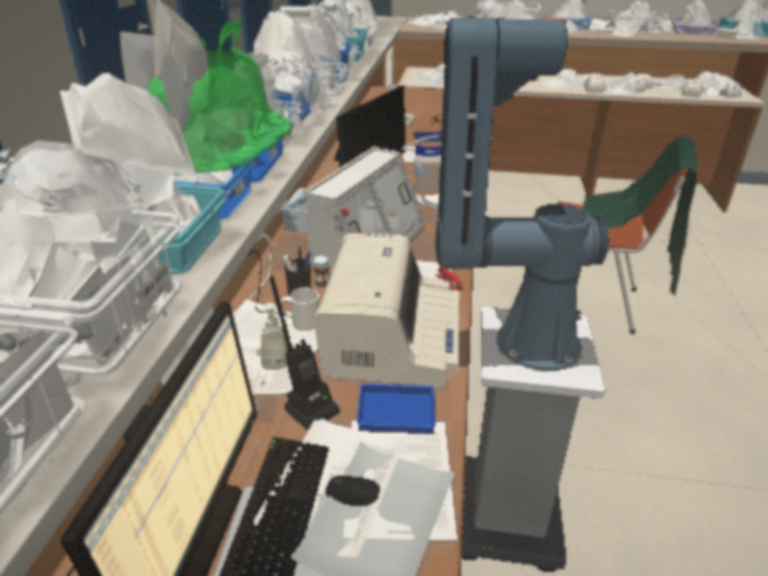

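View pics/top0.png

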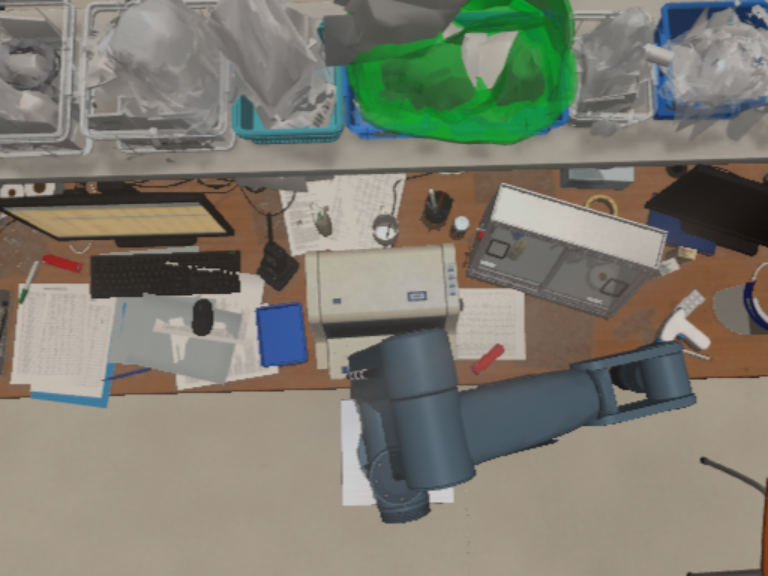

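The views show the cabinet turned about -17° at the right, with its roof corners in the enlarged top view near (503,185), (666,234) and (491,208), and the red loop near (480,230). The tray is at about (281,335) and the printer sits between them. Next I'll measure these from depth.

```bash
cat > h.py <<'E'
import numpy as np,cv2
from scipy.spatial.transform import Rotation as R
def rot(q): return R.from_quat(np.roll(q,-1))
def cloud(c):
    z=np.array(c["z_map"],float);v,u=np.indices(z.shape)
    p=np.stack([(u-c["cx"])/c["fx"]*z,(v-c["cy"])/c["fy"]*z,z],-1)
    p=rot(c["rotation"]).apply(p.reshape(-1,3)).reshape(p.shape)+c["xyz"]
    p[z==0]=np.nan;return p
def load(n):
    d=np.load(n);return {k:d[k] for k in d}
E
python3 - <<'E'
from h import *
for n in("top","scene"):
    c=load(f"pics/{n}0.npz");p=cloud(c);f=c["frame"].astype(int)
    b,g,r=f[...,0],f[...,1],f[...,2]
    z=p[...,2];x=p[...,0];y=p[...,1]
    m=(abs(z-.26)<.006)&(x>.3)&(x<.95)&(y<-.18)&(y>-1)
    q=p[m][:,:2].astype(np.float32)
    if len(q)>20:
        m2=cv2.connectedComponentsWithStats(m.astype(np.uint8));i=1+np.argmax(m2[2][1:,4]);q=p[m2[1]==i][:,:2].astype(np.float32)
        rc=cv2.minAreaRect(q);print(n,"roof",rc,cv2.boxPoints(rc).round(3).tolist(),len(q))
    m=(r>110)&(g<70)&(b<80)&(y<-.1)&(x>.3);k=cv2.connectedComponentsWithStats(m.astype(np.uint8))
    for i in range(1,k[0]):
        if k[2][i,4]>2:print(n,"red",k[3][i],k[2][i,4],np.nanmedian(p[k[1]==i],0).round(3))
    m=(b>110)&(r<70)&(g<90)&(y>.15)&(z<.06)&(z>-.02);k=cv2.connectedComponentsWithStats(m.astype(np.uint8));i=1+np.argmax(k[2][1:,4])
    q=p[k[1]==i];print(n,"tray",len(q),np.nanmedian(q[:,2]),cv2.minAreaRect(q[:,:2].astype(np.float32)))
    q=p[k[1]==i];q=q[q[:,2]<.018];print(n,"trayfloor",len(q),cv2.minAreaRect(q[:,:2].astype(np.float32)))
    # tall: shelf
    m=(z>.3)&(z<1.2)&(x>.5);print(n,"shelf min x",np.nanmin(x[m]),np.nanpercentile(z[m],[1,5,50]))
    if n=="top":
        for row in range(100,125,3):print(row,[tuple(p[row,cc].round(2)) for cc in (250,330,400)])
E
```

```text
top roof ((0.5821750164031982, -0.47766387462615967), (0.4407379925251007, 0.10991809517145157), 70.78114318847656) [[0.4580000042915344, -0.6679999828338623], [0.5619999766349792, -0.7039999961853027], [0.7070000171661377, -0.2879999876022339], [0.6029999852180481, -0.25099998712539673]] 2610
top red [320.5 156. ] 12 [ 0.577 -0.235  0.246]
top tray 1117 0.014475239553409125 ((0.34203556180000305, 0.3244381844997406), (0.17187471687793732, 0.1317264884710312), 6.232035160064697)
top trayfloor 836 ((0.34315383434295654, 0.32519620656967163), (0.16104339063167572, 0.12821809947490692), 5.880301475524902)
top shelf min x 0.6096290704671379 [0.30917023 0.33794608 0.47502813]
100 [(np.float64(0.77), np.float64(0.03), np.float64(0.35)), (np.float64(0.76), np.float64(-0.26), np.float64(0.34)), (np.float64(0.75), np.float64(-0.52), np.float64(0.34))]
103 [(np.float64(0.76), np.float64(0.03), np.float64(0.34)), (np.float64(0.75), np.float64(-0.26), np.float64(0.34)), (np.float64(0.74), np.float64(-0.52), np.float64(0.35))]
106 [(np.float64(0.75), np.float64(0.03), np.float64(0.35)), (np.float
[... 1147 characters left out ...]
scene roof ((0.5828148722648621, -0.47501134872436523), (0.4514794647693634, 0.11173608154058456), 71.84963989257812) [[0.45899999141693115, -0.671999990940094], [0.5659999847412109, -0.7070000171661377], [0.7059999704360962, -0.27799999713897705], [0.6000000238418579, -0.24300000071525574]] 791
scene red [229.42857143 141.28571429] 7 [ 0.577 -0.232  0.234]
scene tray 300 0.016085566793122064 ((0.34453606605529785, 0.31906870007514954), (0.1676565557718277, 0.11925159394741058), 6.980258941650391)
scene trayfloor 168 ((0.34421035647392273, 0.3121511936187744), (0.1624980866909027, 0.10306061804294586), 6.041100025177002)
scene shelf min x 0.5003027634087692 [0.30369733 0.31776342 0.45755162]
```

```bash
python3 - <<'E'
from h import *
c=load("pics/top0.npz");cv2.imwrite("pics/topcrop.png",cv2.resize(c["frame"][105:225,295:455],None,fx=5,fy=5,interpolation=cv2.INTER_CUBIC))
E
```

```text
(no output)
```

View pics/topcrop.png

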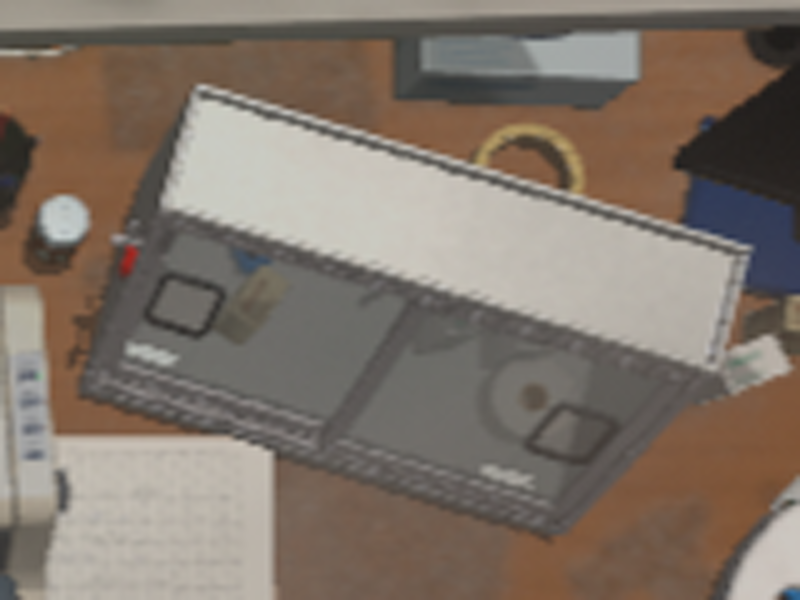

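The close-up shows the red loop at (128,262), both finger holes at (185,305) and (570,432), and the tan carton at (250,305) with the blue oximeter behind it. Cabinet yaw is about -19.2°. The loop measures y≈+0.228 in the cabinet frame, against 0.229 expected.

```bash
cat >> h.py <<'E'
YAW=np.deg2rad(-19.2);O=np.array([.547,-.4655,0]);RC=R.from_euler('z',YAW)
def w(x,y,z):return RC.apply([x,y,z])+O
def c2(p):return RC.inv().apply(np.asarray(p)-O)
def tool(pitch,roll=0,yaw=0):
    """tool z = pitch deg below horizontal along cabinet +x turned by yaw; roll about tool z. tool y=-cab y at roll 0"""
    a=np.deg2rad(pitch);z=[np.cos(a),0,-np.sin(a)];y=[0,-1,0];x=np.cross(y,z)
    return R.from_euler('z',np.deg2rad(yaw))*RC*R.from_matrix(np.array([x,y,z]).T)*R.from_euler('z',np.deg2rad(roll))
def plan(wps,p=None,r=None):
    """wps: (pos, R, nrows, grip)"""
    from bench import ctrl
    if p is None:
        o=ctrl.get_obs();p=o["eef_pos"];r=rot(o["eef_rot"])
    rows=[]
    for (t,rt,n,g) in wps:
        for k in range(n,0,-1):
            d=np.round(r.inv().apply(np.asarray(t)-p)/k*1e3).astype(int)
            v=np.round((r.inv()*rt).as_rotvec()/k,2)
            rows.append([*d.tolist(),*(v+0.).tolist(),g]);p=p+r.apply(d/1e3);r=r*R.from_rotvec(v)
    for i in range(0,len(rows),10):print("[["+",\n".join(str(x).replace(' ','') for x in rows[i:i+10])+"]]")
    print("end",p.round(4),"max",max(np.linalg.norm(x[:3]) for x in rows),max(np.linalg.norm(x[3:6]) for x in rows))
def st():
    from bench import ctrl
    o=ctrl.get_obs();r=rot(o["eef_rot"]);z=r.as_matrix()[:,2];zc=RC.inv().apply(z)
    print("t",o["time_s"],"cab",c2(o["eef_pos"]).round(4),"world",o["eef_pos"].round(4),"zc",zc.round(3),"yc",RC.inv().apply(r.as_matrix()[:,1]).round(3),"q",o["q"].round(2),"F",o["wrist_force"].round(1),"op",o["opening"])
E
python3 - <<'E'
from h import *
st()
L=np.array([-.046,.229,.235]);a=np.array([-.5,0,.866])
pre=w(*(L+a*.09))
plan([([.3,-.45,.37],tool(80),8,60),(pre,tool(60),12,60)])
E
```

```text
t 0.1 cab [-0.2943 -0.1752  0.2305] world [ 0.2115 -0.5342  0.2305] zc [-0.001  0.001 -1.   ] yc [ 0.653 -0.757 -0.002] q [-1.4   0.18  1.61  0.    1.35 -0.21] F [-0.8  0.6 -0.5] op 0.9981878371318802
[[[14,-6,-17,-0.01,0.02,0.09,60],
[14,-7,-17,-0.01,0.02,0.09,60],
[14,-8,-17,-0.01,0.02,0.09,60],
[13,-9,-17,-0.01,0.02,0.09,60],
[13,-10,-17,-0.01,0.02,0.09,60],
[12,-11,-17,0.0,0.02,0.09,60],
[11,-12,-16,-0.01,0.02,0.09,60],
[11,-12,-16,0.0,0.02,0.08,60],
[11,-25,7,0.0,0.03,0.0,60],
[11,-25,7,0.0,0.03,0.0,60]]]
[[[11,-25,7,0.0,0.03,0.0,60],
[11,-24,8,0.0,0.03,0.0,60],
[10,-25,8,0.0,0.03,0.0,60],
[10,-24,8,0.0,0.03,0.0,60],
[10,-25,9,0.0,0.03,0.0,60],
[10,-24,9,0.0,0.03,0.0,60],
[9,-25,9,0.0,0.03,0.0,60],
[9,-24,10,0.0,0.03,0.0,60],
[9,-25,10,0.0,0.03,0.0,60],
[9,-24,10,0.0,0.02,0.0,60]]]
end [ 0.5362 -0.2196  0.3134] max 28.39013913315678 0.09273618495495704
```

>>> jog_arm --series '[[[14,-6,-17,-0.01,0.02,0.09,60],[14,-7,-17,-0.01,0.02,0.09,60],[14,-8,-17,-0.01,0.02,0.09,60],[13,-9,-17,-0.01,0.02,0.09,60],[13,-10,-17,-0.01,0.02,0.09,60],[12,-11,-17,0,0.02,0.09,60],[11,-12,-16,-0.01,0.02,0.09,60],[11,-12,-16,0,0.02,0.08,60],[11,-25,7,0,0.03,0,60],[11,-25,7,0,0.03,0,60]]]'

```text
time_s: 1.1
eef_pos: [0.3398, -0.4106, 0.3613]
eef_rot: [0.02, 0.979, -0.165, 0.115]
wrist_force: [0.5, 0.2, 0.0]
opening: 0.707
grasp_force: 0.0
```

>>> jog_arm --series '[[[11,-25,7,0,0.03,0,60],[11,-24,8,0,0.03,0,60],[10,-25,8,0,0.03,0,60],[10,-24,8,0,0.03,0,60],[10,-25,9,0,0.03,0,60],[10,-24,9,0,0.03,0,60],[9,-25,9,0,0.03,0,60],[9,-24,10,0,0.03,0,60],[9,-25,10,0,0.03,0,60],[9,-24,10,0,0.02,0,60]]]'

```text
time_s: 2.1
eef_pos: [0.5365, -0.2187, 0.313]
eef_rot: [0.043, 0.953, -0.161, 0.254]
wrist_force: [-0.1, 0.5, -0.0]
opening: 0.703
grasp_force: 0.0
```

```bash
python3 - <<'E'
from h import *
from bench import ctrl
st()
c=ctrl.camera("wrist");np.savez("pics/w1.npz",**c);cv2.imwrite("pics/w1.png",c["frame"])
p=cloud(c);f=c["frame"].astype(int);b,g,r=f[...,0],f[...,1],f[...,2]
m=(r>100)&(g<70)&(b<80);k=cv2.connectedComponentsWithStats(m.astype(np.uint8))
for i in range(1,k[0]):
    if k[2][i,4]>15:
        q=np.array([c2(x) for x in p[k[1]==i]]);print(k[3][i],k[2][i],np.nanpercentile(q,[3,50,97],axis=0).round(4).tolist())
print(c["xyz"],c["fx"])
E
```

```text
t 2.1 cab [-0.091   0.2296  0.313 ] world [ 0.5365 -0.2187  0.313 ] zc [ 0.498  0.001 -0.867] yc [ 0.001 -1.    -0.001] q [-0.69 -0.22  1.92  0.22  0.96  1.13] F [-0.1  0.5 -0. ] op 0.7029428967867734
[175.52941176 151.02941176] [169 135  15  35 136] [[0.0463, 0.3517, 0.046], [0.0594, 0.3546, 0.084], [0.0695, 0.3578, 0.1136]]
[261.75806452 203.92741935] [257 190  11  29 248] [[-0.0637, 0.2239, 0.2353], [-0.0543, 0.2274, 0.2459], [-0.0415, 0.2315, 0.2484]]
[ 0.52851372 -0.21564864  0.47345713] 278.8374326713606
```

View pics/w1.png

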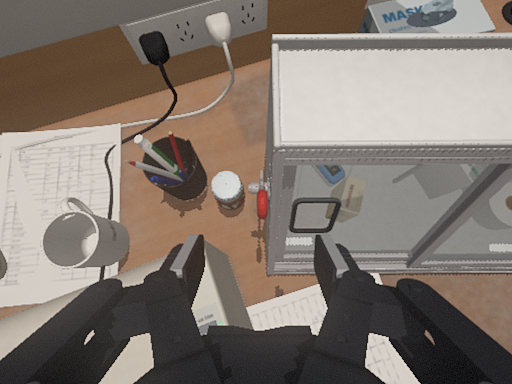

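The view shows the red loop at (262,204) just outside the left wall, with the finger hole at (316,215) and the carton at (348,200). The loop middle comes out at cabinet (-0.053, 0.228, 0.2355), which agrees with the given geometry.

```bash
python3 - <<'E'
from h import *
L=np.array([-.053,.2277,.2355]);a=np.array([-.5,0,.866])
plan([(w(*(L+a*.04)),tool(60),5,30),(w(*(L-a*.012)),tool(60),5,30)])
E
```

```text
[[[-1,1,9,0.0,0.0,0.0,30],
[-1,1,9,0.0,0.0,0.0,30],
[-1,1,9,0.0,0.0,0.0,30],
[-1,1,9,0.0,0.0,0.0,30],
[-1,1,9,0.0,0.0,0.0,30],
[0,0,10,0.0,0.0,0.0,30],
[0,0,11,0.0,0.0,0.0,30],
[0,0,10,0.0,0.0,0.0,30],
[0,0,11,0.0,0.0,0.0,30],
[0,0,10,0.0,0.0,0.0,30]]]
end [ 0.5778 -0.2348  0.2253] max 11.0 0.0
```

```bash
python3 - <<'E'
from h import *
st();st()
L=np.array([-.053,.2277,.2355]);a=np.array([-.5,0,.866])
plan([(w(*(L+a*.04)),tool(60),5,30),(w(*(L-a*.012)),tool(60),5,30)])
E
```

```text
t 2.15 cab [-0.0908  0.2326  0.3119] world [ 0.5378 -0.216   0.3119] zc [ 0.498  0.004 -0.867] yc [ 0.003 -1.    -0.003] q [-0.69 -0.22  1.92  0.22  0.96  1.14] F [-0.5  2.2 -1.4] op 0.7039772366920175
t 2.15 cab [-0.0908  0.2326  0.3119] world [ 0.5378 -0.216   0.3119] zc [ 0.498  0.004 -0.867] yc [ 0.003 -1.    -0.003] q [-0.69 -0.22  1.92  0.22  0.96  1.14] F [-0.5  2.2 -1.4] op 0.7039772366920175
[[[-1,1,9,0.0,0.0,0.0,30],
[-1,1,9,0.0,0.0,0.0,30],
[-1,1,9,0.0,0.0,0.0,30],
[-1,1,9,0.0,0.0,0.0,30],
[-1,1,9,0.0,0.0,0.0,30],
[0,0,10,0.0,0.0,0.0,30],
[0,0,11,0.0,0.0,0.0,30],
[0,0,10,0.0,0.0,0.0,30],
[0,0,11,0.0,0.0,0.0,30],
[0,0,10,0.0,0.0,0.0,30]]]
end [ 0.5778 -0.2348  0.2253] max 11.0 0.0
```

```bash
python3 - <<'E'
s=open("h.py").read()
s=s.replace('    print("end",p','    np.save("cmd.npy",np.r_[p,r.as_quat()]);print("end",p').replace('''        o=ctrl.get_obs();p=o["eef_pos"];r=rot(o["eef_rot"])
''','''        o=ctrl.get_obs();k=np.load("cmd.npy");p,r=k[:3],R.from_quat(k[3:])
        e=np.linalg.norm(p-o["eef_pos"]);ea=(r.inv()*rot(o["eef_rot"])).magnitude();print("cmd-meas",e,ea)
        if e>.008 or ea>.03:print("USING MEASURED");p=o["eef_pos"];r=rot(o["eef_rot"])
''')
open("h.py","w").write(s)
import numpy as np
from h import *
np.save("cmd.npy",np.r_[.5362,-.2196,.3134,tool(60).as_quat()])
L=np.array([-.053,.2277,.2355]);a=np.array([-.5,0,.866])
plan([(w(*(L-a*.012)),tool(60),10,30)])
E
```

```text
cmd-meas 0.004179605898864269 0.004887731181912037
[[[-1,0,10,0.0,0.0,0.0,30],
[-1,0,10,0.0,0.0,0.0,30],
[0,0,10,0.0,0.0,0.0,30],
[-1,0,10,0.0,0.0,0.0,30],
[0,0,10,0.0,0.0,0.0,30],
[-1,0,10,0.0,0.0,0.0,30],
[0,0,10,0.0,0.0,0.0,30],
[-1,0,9,0.0,0.0,0.0,30],
[0,0,10,0.0,0.0,0.0,30],
[-1,1,9,0.0,0.0,0.0,30]]]
end [ 0.5772 -0.235   0.2255] max 10.04987562112089 0.0
```

>>> jog_arm --series '[[[-1,0,10,0,0,0,40],[-1,0,10,0,0,0,30],[0,0,10,0,0,0,30],[-1,0,10,0,0,0,30],[0,0,10,0,0,0,30],[-1,0,10,0,0,0,30],[0,0,10,0,0,0,30],[-1,0,9,0,0,0,30],[0,0,10,0,0,0,30],[-1,1,9,0,0,0,30]]]'

```text
time_s: 3.15
eef_pos: [0.5776, -0.2353, 0.2252]
eef_rot: [0.043, 0.953, -0.16, 0.254]
wrist_force: [1.2, -1.3, 0.1]
opening: 0.351
grasp_force: 0.0
```

>>> jog_arm --series '[[[0,0,0,0,0,0,20],[0,0,0,0,0,0,10],[0,0,0,0,0,0,0],[0,0,0,0,0,0,0],[0,0,0,0,0,0,0],[0,0,0,0,0,0,0],[0,0,0,0,0,0,0],[0,0,0,0,0,0,0],[0,0,-4,0,0,0,0],[0,0,-4,0,0,0,0]]]'

```text
time_s: 4.15
eef_pos: [0.5732, -0.2338, 0.2325]
eef_rot: [0.043, 0.953, -0.161, 0.254]
wrist_force: [2.1, -0.5, -1.9]
opening: 0.09
grasp_force: 61.1
```

```bash
python3 - <<'E'
from h import *
from bench import ctrl
st();c=ctrl.camera("wrist");cv2.imwrite("pics/w2.png",c["frame"][120:300,160:360].repeat(3,0).repeat(3,1))
E
```

```text
t 4.15 cab [-0.0515  0.2274  0.2325] world [ 0.5732 -0.2338  0.2325] zc [ 0.498  0.001 -0.867] yc [ 0.001 -1.    -0.   ] q [-0.66 -0.04  1.93  0.23  0.77  1.11] F [ 2.1 -0.5 -1.9] op 0.089809029988743
```

>>> jog_arm --series '[[[0,0,-5,0,0,0,0],[0,0,-6,0,0,0,0],[0,0,-6,0,0,0,0],[0,0,-6,0,0,0,0],[0,0,-6,0,0,0,0],[0,0,-6,0,0,0,0],[0,0,-6,0,0,0,0],[0,0,-6,0,0,0,0],[0,0,-6,0,0,0,0],[0,0,-6,0,0,0,0]]]'

```text
time_s: 5.2
eef_pos: [0.5454, -0.2242, 0.2844]
eef_rot: [0.043, 0.953, -0.161, 0.254]
wrist_force: [-0.8, -0.3, 0.3]
opening: 0.086
grasp_force: 61.1
```

```bash
python3 - <<'E'
from h import *
from bench import ctrl
st();k=np.load("cmd.npy");k[:3]-=tool(60).apply([0,0,.067]);np.save("cmd.npy",k)
plan([(w(-.05,.17,.345),tool(45),8,0),(w(.008,.13,.315),tool(22),7,0),(w(.01,.13,.308),tool(20),5,0)])
E
```

```text
t 5.2 cab [-0.0809  0.2274  0.2844] world [ 0.5454 -0.2242  0.2844] zc [ 0.498  0.001 -0.867] yc [ 0.001 -1.    -0.   ] q [-0.69 -0.17  1.94  0.22  0.89  1.12] F [-0.8 -0.3  0.3] op 0.08609822217094548
cmd-meas 0.0009154038995314278 0.002476797502068014
[[[7,7,-5,0.0,0.03,0.0,0],
[7,7,-4,0.0,0.03,0.0,0],
[8,7,-4,0.0,0.03,0.0,0],
[8,7,-4,0.0,0.03,0.0,0],
[8,7,-4,0.0,0.04,0.0,0],
[8,8,-4,0.0,0.03,0.0,0],
[7,7,-3,0.0,0.04,0.0,0],
[8,8,-3,0.0,0.03,0.0,0],
[3,6,9,0.0,0.06,0.0,0],
[2,6,9,0.0,0.06,0.0,0]]]
[[[2,6,9,0.0,0.06,0.0,0],
[1,5,9,0.0,0.06,0.0,0],
[1,6,9,0.0,0.05,0.0,0],
[0,5,10,0.0,0.06,0.0,0],
[0,6,9,0.0,0.05,0.0,0],
[-1,0,1,0.0,0.01,0.0,0],
[-1,0,1,0.0,0.01,0.0,0],
[-1,0,1,0.0,0.01,0.0,0],
[-2,0,1,0.0,0.0,0.0,0],
[-1,0,0,0.0,0.01,0.0,0]]]
end [ 0.5988 -0.3462  0.3082] max 12.0 0.06
```

>>> jog_arm --series '[[[7,7,-5,0,0.03,0,0],[7,7,-4,0,0.03,0,0],[8,7,-4,0,0.03,0,0],[8,7,-4,0,0.03,0,0],[8,7,-4,0,0.04,0,0],[8,8,-4,0,0.03,0,0],[7,7,-3,0,0.04,0,0],[8,8,-3,0,0.03,0,0],[3,6,9,0,0.06,0,0],[2,6,9,0,0.06,0,0]]]'

```text
time_s: 6.2
eef_pos: [0.5678, -0.3067, 0.3377]
eef_rot: [0.073, 0.887, -0.149, 0.431]
wrist_force: [0.7, -0.4, -0.9]
opening: 0.087
grasp_force: 61.3
```

>>> jog_arm --series '[[[2,6,9,0,0.06,0,0],[1,5,9,0,0.06,0,0],[1,6,9,0,0.05,0,0],[0,5,10,0,0.06,0,0],[0,6,9,0,0.05,0,0],[-1,0,1,0,0.01,0,0],[-1,0,1,0,0.01,0,0],[-1,0,1,0,0.01,0,0],[-2,0,1,0,0,0,0],[-1,0,0,0,0.01,0,0]]]'

```text
time_s: 7.2
eef_pos: [0.5991, -0.3467, 0.3087]
eef_rot: [0.095, 0.808, -0.136, 0.566]
wrist_force: [-0.2, -0.1, -0.1]
opening: 0.092
grasp_force: 61.3
```

```bash
python3 - <<'E'
from h import *
from bench import ctrl
st();c=ctrl.camera("wrist");a=c["frame"];s=ctrl.camera("scene")["frame"][80:240,170:330]
cv2.imwrite("pics/w3.png",np.hstack([cv2.resize(a,(450,338)),cv2.resize(s,(338,338),interpolation=cv2.INTER_CUBIC)]))
E
```

```text
t 7.2 cab [0.0101 0.1293 0.3087] world [ 0.5991 -0.3467  0.3087] zc [ 0.94   0.001 -0.342] yc [ 0.001 -1.     0.   ] q [-0.96 -0.04  2.14  1.73  0.59 -0.43] F [-0.2 -0.1 -0.1] op 0.0915376686237695
```

View pics/w3.png

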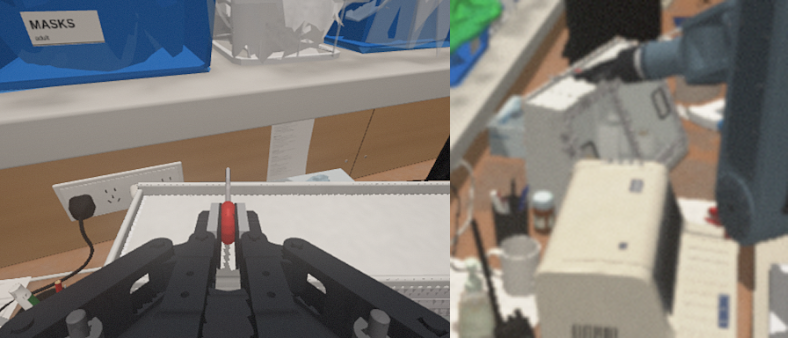

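The clip is held straight in the fingers: loop at (228,222), leg tip at (228,170). I'll lower it until the tip is about at the roof, release and back off.

>>> jog_arm --series '[[[-5,0,2,0,0,0,0],[-5,0,2,0,0,0,0],[-6,0,2,0,0,0,0],[-6,0,2,0,0,0,0],[0,0,0,0,0,0,0],[0,0,0,0,0,0,10],[0,0,0,0,0,0,15],[0,0,0,0,0,0,20],[0,0,0,0,0,0,25],[0,0,-3,0,0,0,30]]]'

```text
time_s: 8.3
eef_pos: [0.5964, -0.3456, 0.2863]
eef_rot: [0.095, 0.808, -0.136, 0.566]
wrist_force: [0.1, 0.3, 0.3]
opening: 0.352
grasp_force: 0.0
```

>>> jog_arm --series '[[[0,0,-10,0,0,0,35],[0,0,-10,0,0,0,35],[0,0,-15,0,0,0,35],[0,0,-15,0,0,0,35],[0,0,-15,0,0,0,30],[0,0,-15,0,0,0,20],[0,0,-10,0,0,0,10],[0,0,-10,0,0,0,0],[0,0,0,0,0,0,0],[0,0,0,0,0,0,0]]]'

```text
time_s: 9.3
eef_pos: [0.5072, -0.315, 0.3207]
eef_rot: [0.096, 0.808, -0.136, 0.566]
wrist_force: [0.3, -0.1, 0.1]
opening: 0.002
grasp_force: 0.0
```

```bash
python3 - <<'E'
from h import *
from bench import ctrl
st();c=ctrl.camera("wrist");np.savez("pics/w4.npz",**c);cv2.imwrite("pics/w4.png",c["frame"])
p=cloud(c);f=c["frame"].astype(int);b,g,r=f[...,0],f[...,1],f[...,2]
m=(r>100)&(g<70)&(b<80);k=cv2.connectedComponentsWithStats(m.astype(np.uint8))
for i in range(1,k[0]):
    if k[2][i,4]>15:
        q=np.array([c2(x) for x in p[k[1]==i]]);print(k[3][i],k[2][i],np.nanpercentile(q,[3,50,97],axis=0).round(4).tolist())
E
```

```text
t 9.3 cab [-0.0871  0.1291  0.3207] world [ 0.5072 -0.315   0.3207] zc [ 0.94  -0.    -0.342] yc [ 0.    -1.     0.001] q [-1.16 -0.32  2.34  1.53  0.76 -0.29] F [ 0.3 -0.1  0.1] op 0.0017833696347376085
[108.35483871 282.99539171] [104 262  10  43 217] [[0.048, 0.3508, 0.0505], [0.0599, 0.3538, 0.0837], [0.0733, 0.359, 0.1138]]
[ 52.23809524 283.33333333] [ 49 281   7   6  21] [[0.021, 0.3909, 0.1297], [0.0221, 0.3933, 0.1339], [0.0243, 0.3955, 0.1381]]
```

View pics/w4.png

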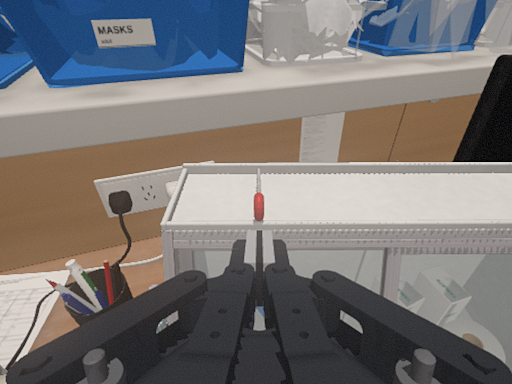

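The clip lies on the roof at (258,207) with the leg toward the back. Next is the finger hole position, from the earlier wrist image and the rear door plane.

```bash
python3 - <<'E'
from h import *
c=load("pics/w4.npz");p=cloud(c);f=c["frame"].astype(int)
m=np.zeros(f.shape[:2],bool);m[185:222,248:270]=True;m&=(f[...,2]>f[...,1]+60)
print("clip",np.nanpercentile([c2(x) for x in p[m]],[3,50,97],axis=0).round(4).tolist())
n=np.array([np.cos(np.deg2rad(25)),0,-np.sin(np.deg2rad(25))])
def hit(c,u,v,d):
    ray=RC.inv().apply(rot(c["rotation"]).apply([(u-c["cx"])/c["fx"],(v-c["cy"])/c["fy"],1]));o=c2(c["xyz"])
    p0=np.array([-.12,0,.03])+n*d;return o+ray*(((p0-o)@n)/(ray@n))
c=load("pics/w1.npz");p=cloud(c);f=c["frame"]
g=cv2.cvtColor(f,cv2.COLOR_BGR2GRAY);m=np.zeros_like(g);m[190:242,285:348]=(g[190:242,285:348]<60)
ys,xs=np.nonzero(m);print(len(ys),xs.min(),xs.max(),ys.min(),ys.max())
q=np.array([hit(c,u,v,.018) for u,v in zip(xs,ys)]);print("rim",np.percentile(q,[0,3,50,97,100],axis=0).round(4).tolist())
qq=np.array([c2(x) for x in p[m>0]]);dd=(qq-[-.12,0,.03])@n;print("rim depth",np.nanpercentile(dd,[5,50,95]).round(4))
# lower-left printed etc: frame left bar depth of left door
for u,v in [(279,200),(277,230),(300,266),(395,240),(460,200),(440,210)]:
    a=c2(p[v,u]);print(u,v,f[v,u],a.round(3),((a-[-.12,0,.03])@n).round(4))
# carton: tan, height map points
k=(f[...,2].astype(int)-f[...,0]>35);k[:170]=0;k[225:]=0;k[:,:322]=0;k[:,380:]=0
qq=np.array([c2(x) for x in p[k]]);print("tan",len(qq),np.nanpercentile(qq,[3,25,50,75,97],axis=0).round(3).tolist())
E
```

```text
clip [[-0.014, 0.1255, 0.2803], [-0.0095, 0.1298, 0.289], [0.0004, 0.1333, 0.2931]]
443 290 340 201 241
rim [[-0.074, 0.1374, 0.0861], [-0.0725, 0.138, 0.0893], [-0.0527, 0.1546, 0.1318], [-0.0354, 0.1907, 0.1689], [-0.0354, 0.1916, 0.1689]]
rim depth [-0.098   0.0169  0.0192]
279 200 [115 117 122] [-0.041  0.21   0.2  ] -0.0003
277 230 [112 115 123] [-0.065  0.209  0.148] -0.0004
300 266 [159 161 168] [-0.108  0.168  0.035] 0.0085
395 240 [139 141 143] [-0.073  0.044  0.089] 0.018
460 200 [94 98 99] [-0.035  0.006  0.17 ] 0.0183
440 210 [135 138 138] [-0.043  0.018  0.152] 0.0185
tan 0 nan
  return np.nanmean(a, axis, out=out, keepdims=keepdims)
```

```bash
python3 - <<'E'
from h import *
c=load("pics/w4.npz");p=cloud(c)
for u,v in [(220,200),(220,212),(300,200),(300,212),(258,180),(258,185),(259,190),(258,196),(258,200),(258,205),(258,210),(258,215),(258,219),(258,224),(220,219),(220,224),(220,170)]:print(u,v,c["frame"][v,u],c2(p[v,u]).round(4))
cv2.imwrite("pics/w4c.png",cv2.resize(c["frame"][150:240,190:330],None,fx=5,fy=5,interpolation=cv2.INTER_CUBIC))
E
```

```text
220 200 [211 216 221] [0.0328 0.1695 0.2606]
220 212 [210 217 221] [0.0136 0.1674 0.2605]
300 200 [210 214 220] [0.0316 0.0864 0.2616]
300 212 [208 214 220] [0.013  0.0886 0.261 ]
258 180 [171 174 180] [0.0464 0.1299 0.2766]
258 185 [172 174 182] [0.0362 0.1299 0.2772]
259 190 [169 172 178] [0.0233 0.1289 0.2802]
258 196 [ 89  95 205] [-0.0028  0.1299  0.2925]
258 200 [103 110 219] [-0.0076  0.1299  0.2919]
258 205 [ 86  91 191] [-0.0101  0.1298  0.2884]
258 210 [ 83  87 170] [-0.013   0.1298  0.2853]
258 215 [ 81  87 147] [-0.0128  0.1299  0.2794]
258 219 [ 73  77 136] [-0.0126  0.1299  0.2746]
258 224 [154 159 165] [-0.0104  0.1299  0.2667]
220 219 [210 215 220] [0.0015 0.1659 0.2621]
220 224 [181 187 191] [-0.0111  0.1641  0.2673]
220 170 [144 150 156] [0.0856 0.175  0.2647]
```

View pics/w4c.png

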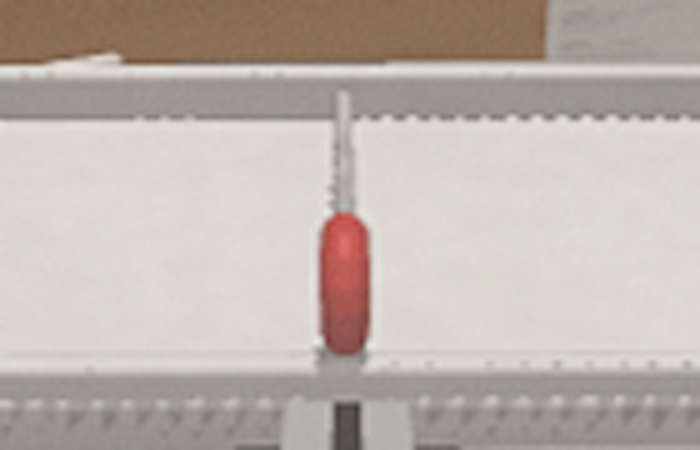

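The clip is propped on its edge on the roof, with its origin at about (0.000, 0.130, 0.279), inside the limits. The finger hole centre is at about (-0.051, 0.1645, 0.136). I'll roll the gripper 90° and go for the hole.

```bash
python3 - <<'E'
from h import *
H=np.array([-.0507,.1645,.136]);T=tool(40,90);z=np.array([.766,0,-.643])
plan([(w(*(H-.08*z+[-.02,0,.04])),T,15,0),(w(*(H-.055*z)),T,5,0)])
E
```

```text
cmd-meas 0.09735767211477425 0.001979813295566173
USING MEASURED
[[[-7,-2,-1,-0.02,-0.02,0.1,0],
[-7,-2,-1,-0.02,-0.02,0.1,0],
[-7,-1,0,-0.02,-0.02,0.1,0],
[-7,0,0,-0.02,-0.02,0.1,0],
[-7,1,0,-0.02,-0.02,0.1,0],
[-7,1,0,-0.02,-0.02,0.11,0],
[-7,2,0,-0.02,-0.02,0.1,0],
[-7,3,0,-0.02,-0.02,0.11,0],
[-7,3,1,-0.02,-0.02,0.1,0],
[-6,4,1,-0.01,-0.02,0.11,0]]]
[[[-6,5,1,-0.02,-0.02,0.1,0],
[-5,5,1,-0.01,-0.02,0.11,0],
[-4,6,1,-0.02,-0.02,0.1,0],
[-4,6,1,-0.01,-0.02,0.11,0],
[-3,6,2,-0.02,-0.01,0.1,0],
[0,4,13,0.0,0.0,0.0,0],
[0,3,13,0.0,0.0,0.0,0],
[0,4,13,0.0,0.0,0.0,0],
[0,3,13,0.0,0.0,0.0,0],
[0,4,14,0.0,0.0,0.0,0]]]
end [ 0.5136 -0.2796  0.171 ] max 14.560219778561036 0.11357816691600547
```

>>> jog_arm --series '[[[-7,-2,-1,-0.02,-0.02,0.1,0],[-7,-2,-1,-0.02,-0.02,0.1,0],[-7,-1,0,-0.02,-0.02,0.1,0],[-7,0,0,-0.02,-0.02,0.1,0],[-7,1,0,-0.02,-0.02,0.1,0],[-7,1,0,-0.02,-0.02,0.11,0],[-7,2,0,-0.02,-0.02,0.1,0],[-7,3,0,-0.02,-0.02,0.11,0],[-7,3,1,-0.02,-0.02,0.1,0],[-6,4,1,-0.01,-0.02,0.11,0]]]'

```text
time_s: 10.35
eef_pos: [0.488, -0.2822, 0.2578]
eef_rot: [-0.136, 0.672, -0.576, 0.446]
wrist_force: [0.1, 0.5, 0.4]
opening: 0.005
grasp_force: 0.0
```

>>> jog_arm --series '[[[-6,5,1,-0.02,-0.02,0.1,0],[-5,5,1,-0.01,-0.02,0.11,0],[-4,6,1,-0.02,-0.02,0.1,0],[-4,6,1,-0.01,-0.02,0.11,0],[-3,6,2,-0.02,-0.01,0.1,0],[0,4,13,0,0,0,0],[0,3,13,0,0,0,0],[0,4,13,0,0,0,0],[0,3,13,0,0,0,0],[0,4,14,0,0,0,0]]]'

```text
time_s: 11.35
eef_pos: [0.5143, -0.2793, 0.17]
eef_rot: [0.243, -0.526, 0.739, -0.343]
wrist_force: [-0.5, 0.7, 0.3]
opening: 0.001
grasp_force: 0.0
```

```bash
python3 - <<'E'
from h import *
from bench import ctrl
c=ctrl.camera("wrist");np.savez("pics/w5.npz",**c);cv2.imwrite("pics/w5.png",c["frame"]);st()
H=np.array([-.0507,.1645,.136]);T=tool(40,90);z=np.array([.766,0,-.643])
plan([(w(*(H+.010*z)),T,6,0),(w(*(H+.010*z))+RC.apply([0,-.115,0]),T,14,0)])
E
```

```text
t 11.4 cab [-0.0924  0.1652  0.1681] world [ 0.5141 -0.2791  0.1681] zc [ 0.761 -0.    -0.649] yc [-0.649 -0.001 -0.761] q [-0.96 -0.08  2.29  1.24  0.49  1.51] F [-1.1 -0.6 -0.7] op -0.0029650949928563216
cmd-meas 0.0029955024148310603 0.003591005930961312
[[[0,0,11,0.0,0.0,0.0,0],
[0,0,11,0.0,0.0,0.0,0],
[0,0,11,0.0,0.0,0.0,0],
[0,0,11,0.0,0.0,0.0,0],
[0,0,10,0.0,0.0,0.0,0],
[0,0,11,0.0,0.0,0.0,0],
[8,0,0,0.0,0.0,0.0,0],
[8,0,0,0.0,0.0,0.0,0],
[8,0,0,0.0,0.0,0.0,0],
[8,0,0,0.0,0.0,0.0,0]]]
[[[8,0,0,0.0,0.0,0.0,0],
[8,0,0,0.0,0.0,0.0,0],
[8,0,0,0.0,0.0,0.0,0],
[8,0,0,0.0,0.0,0.0,0],
[8,0,0,0.0,0.0,0.0,0],
[9,0,0,0.0,0.0,0.0,0],
[8,0,0,0.0,0.0,0.0,0],
[9,0,0,0.0,0.0,0.0,0],
[8,0,0,0.0,0.0,0.0,0],
[9,0,0,0.0,0.0,0.0,0]]]
end [ 0.5226 -0.4047  0.1293] max 11.0 0.0
```

View pics/w5.png

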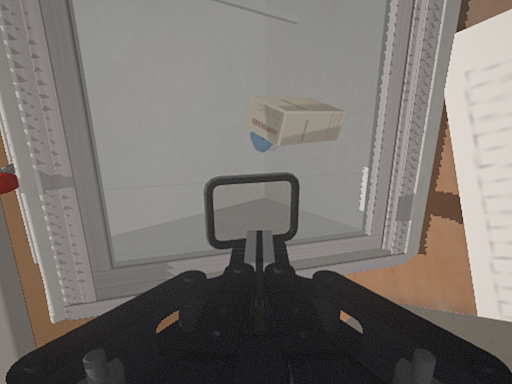

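The hole is at (252,212), with the closed fingertips lined up with it at (260,232). The carton at (300,120) is clear of the path, so I'll insert and push.

>>> jog_arm --series '[[[0,0,11,0,0,0,0],[0,0,11,0,0,0,0],[0,0,11,0,0,0,0],[0,0,11,0,0,0,0],[0,0,10,0,0,0,0],[0,0,11,0,0,0,0],[5,0,0,0,0,0,0],[6,0,0,0,0,0,0],[8,0,0,0,0,0,0],[8,0,0,0,0,0,0]]]'

```text
time_s: 12.4
eef_pos: [0.5514, -0.3211, 0.1289]
eef_rot: [0.243, -0.527, 0.739, -0.343]
wrist_force: [3.2, 2.8, -1.6]
opening: -0.0
grasp_force: 1.8
```

Contact is at roughly door friction, so I'll keep sliding.

>>> jog_arm --series '[[[9,0,0,0,0,0,0],[9,0,0,0,0,0,0],[9,0,0,0,0,0,0],[9,0,0,0,0,0,0],[9,0,0,0,0,0,0],[9,0,0,0,0,0,0],[9,0,0,0,0,0,0],[9,0,0,0,0,0,0],[8,0,0,0,0,0,0],[5,0,0,0,0,0,0]]]'

```text
time_s: 13.4
eef_pos: [0.5234, -0.4026, 0.1291]
eef_rot: [0.242, -0.526, 0.739, -0.343]
wrist_force: [2.9, 2.6, -1.6]
opening: 0.0
grasp_force: 1.6
```

```bash
python3 - <<'E'
from h import *
from bench import ctrl
c=ctrl.camera("wrist");np.savez("pics/w6.npz",**c);cv2.imwrite("pics/w6.png",c["frame"]);st()
E
```

```text
t 13.45 cab [-0.043   0.0509  0.1292] world [ 0.5232 -0.4033  0.1292] zc [ 0.763 -0.003 -0.647] yc [-0.647 -0.002 -0.763] q [-1.11  0.21  2.09  1.35  0.57  1.27] F [-0.3  1.3 -0.3] op -0.0030011842749851016
```

View pics/w6.png

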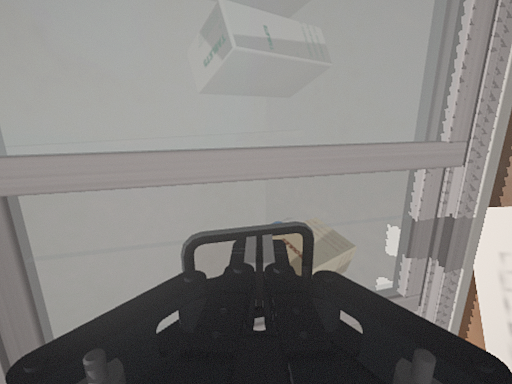

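The left door is half open with the carton visible at (325,245), and the front door still looks shut. I'll back out, move over to the door's left edge and insert again.

>>> jog_arm --series '[[[-3,0,0,0,0,0,0],[0,0,-11,0,0,0,0],[0,0,-11,0,0,0,0],[0,0,-11,0,0,0,0],[0,0,-12,0,0,0,0],[-16,0,0,0,0,0,0],[-21,0,0,0,0,0,0],[-21,0,0,0,0,0,0],[-21,0,0,0,0,0,0],[-21,0,0,0,0,0,0]]]'

```text
time_s: 14.45
eef_pos: [0.5254, -0.2914, 0.1577]
eef_rot: [0.243, -0.526, 0.739, -0.343]
wrist_force: [0.9, -0.0, 0.1]
opening: -0.0
grasp_force: 0.0
```

```bash
python3 - <<'E'
from h import *
from bench import ctrl
c=ctrl.camera("wrist");np.savez("pics/w7.npz",**c);cv2.imwrite("pics/w7.png",c["frame"]);st()
E
```

```text
t 14.5 cab [-0.0783  0.1606  0.157 ] world [ 0.5258 -0.2881  0.157 ] zc [ 0.762  0.002 -0.647] yc [-0.647 -0.003 -0.762] q [-0.95 -0.01  2.26  1.31  0.47  1.43] F [ 0.5  3.2 -1. ] op 0.0010387600237623902
```

View pics/w7.png

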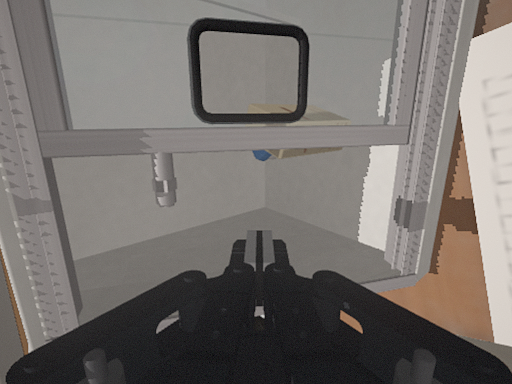

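The door's left edge runs at v≈140, the pin is well off to the side at (163,180), and the fingertips at (260,235) are in the gap. I'll insert and push.

>>> jog_arm --series '[[[0,0,11,0,0,0,0],[0,0,11,0,0,0,0],[0,0,11,0,0,0,0],[0,0,12,0,0,0,0],[8,0,0,0,0,0,0],[8,0,0,0,0,0,0],[9,0,0,0,0,0,0],[9,0,0,0,0,0,0],[9,0,0,0,0,0,0],[9,0,0,0,0,0,0]]]'

```text
time_s: 15.5
eef_pos: [0.5403, -0.3538, 0.1293]
eef_rot: [0.243, -0.526, 0.739, -0.343]
wrist_force: [0.2, 3.6, 1.9]
opening: -0.001
grasp_force: 1.8
```

>>> jog_arm --series '[[[9,0,0,0,0,0,0],[9,0,0,0,0,0,0],[9,0,0,0,0,0,0],[9,0,0,0,0,0,0],[9,0,0,0,0,0,0],[9,0,0,0,0,0,0],[6,0,0,0,0,0,0],[4,0,0,0,0,0,0],[3,0,0,0,0,0,0],[0,0,0,0,0,0,0]]]'

```text
time_s: 16.5
eef_pos: [0.5185, -0.4162, 0.1289]
eef_rot: [0.243, -0.527, 0.739, -0.343]
wrist_force: [3.8, 3.7, 0.8]
opening: 0.003
grasp_force: 2.1
```

```bash
python3 - <<'E'
from h import *
st()
E
```

```text
t 16.5 cab [-0.0431  0.0372  0.1289] world [ 0.5185 -0.4162  0.1289] zc [ 0.763  0.    -0.647] yc [-0.647 -0.002 -0.763] q [-1.13  0.23  2.07  1.34  0.59  1.27] F [3.8 3.7 0.8] op 0.0034372612295327683
```

>>> jog_arm --series '[[[2,0,0,0,0,0,0],[2,0,0,0,0,0,0],[2,0,0,0,0,0,0],[0,0,0,0,0,0,0],[0,0,0,0,0,0,0],[0,0,0,0,0,0,0],[0,0,0,0,0,0,0],[0,0,0,0,0,0,0],[0,0,0,0,0,0,0],[0,0,0,0,0,0,0]]]'

```text
time_s: 17.5
eef_pos: [0.5185, -0.4163, 0.1286]
eef_rot: [0.247, -0.529, 0.737, -0.34]
wrist_force: [1.4, 20.8, 11.3]
opening: -0.002
grasp_force: 10.1
```

```bash
python3 - <<'E'
from h import *
st()
E
```

```text
t 17.5 cab [-0.0431  0.0371  0.1286] world [ 0.5185 -0.4163  0.1286] zc [ 0.763  0.011 -0.646] yc [-0.646 -0.004 -0.763] q [-1.14  0.23  2.06  1.33  0.61  1.27] F [ 1.4 20.8 11.3] op -0.002011429913456246
```

The push met the hard stop: force rose to about 24 N with no further motion. I'll back off, withdraw and look at the carton.

>>> jog_arm --series '[[[-6,0,0,0,0,0,0],[-6,0,0,0,0,0,0],[0,0,-11,0,0,0,0],[0,0,-12,0,0,0,0],[0,0,-12,0,0,0,0],[-8,-5,-16,0,0,-0.1,0],[-10,-5,-16,0,0,-0.14,20],[-10,-8,-16,0,0,-0.14,40],[-10,-10,-16,0,0,-0.14,60],[-10,-10,-10,0,0,-0.14,70]]]'

```text
time_s: 18.5
eef_pos: [0.4744, -0.3358, 0.2187]
eef_rot: [-0.116, 0.738, -0.527, 0.405]
wrist_force: [-0.0, 1.0, 0.7]
opening: 0.683
grasp_force: 0.0
```

```bash
python3 - <<'E'
from h import *
from bench import ctrl
c=ctrl.camera("wrist");np.savez("pics/w8.npz",**c);cv2.imwrite("pics/w8.png",c["frame"]);st()
p=cloud(c);q=RC.inv().apply((p.reshape(-1,3)-O)).reshape(p.shape);f=c["frame"].astype(int)
x,y,z=q[...,0],q[...,1],q[...,2]
ins=(y>.035)&(y<.205)&(x<.085)
n=np.array([.9063,0,-.4226]);dep=(q-[-.12,0,.03])@n
ins&=(dep>.026)&(z>.016)&(x<.075)
for nm,m in(("tan",ins&(f[...,2]-f[...,0]>20)),("blue",ins&(f[...,0]-f[...,2]>30)),("all",ins)):
    a=q[m]
    if len(a)>5:print(nm,len(a),np.percentile(a,[1,5,25,50,75,95,99],axis=0).round(3).tolist())
m=ins&(f[...,2]-f[...,0]>20)&(abs(z-.097)<.006)
a=q[m][:,:2].astype(np.float32)
if len(a)>10:print("top",len(a),cv2.minAreaRect(a),np.median(q[m][:,2]))
d=c2(c["xyz"]);print(d)
E
```

```text
t 18.55 cab [-0.1113  0.1006  0.2195] world [ 0.475  -0.3339  0.2195] zc [ 0.764 -0.003 -0.645] yc [-0.505 -0.626 -0.595] q [-1.14 -0.19  2.25  1.05  0.69  0.94] F [1.3 1.1 0.5] op 0.7667468835492441
tan 2338 [[-0.038, 0.079, 0.018], [-0.037, 0.081, 0.025], [-0.033, 0.088, 0.056], [-0.024, 0.096, 0.087], [-0.008, 0.106, 0.098], [0.006, 0.116, 0.099], [0.011, 0.119, 0.1]]
blue 187 [[0.047, 0.105, 0.035], [0.049, 0.109, 0.037], [0.057, 0.119, 0.042], [0.063, 0.126, 0.043], [0.067, 0.131, 0.043], [0.073, 0.136, 0.044], [0.074, 0.138, 0.045]]
all 7980 [[-0.09, 0.037, 0.022], [-0.036, 0.044, 0.036], [-0.004, 0.081, 0.098], [0.03, 0.099, 0.261], [0.051, 0.126, 0.261], [0.069, 0.19, 0.262], [0.074, 0.202, 0.274]]
top 1076 ((-0.011504418216645718, 0.09916090965270996), (0.030063262209296227, 0.049541011452674866), 73.07670593261719) 0.09832567815487236
[-0.19166978  0.0427204   0.34592156]
```

View pics/w8.png

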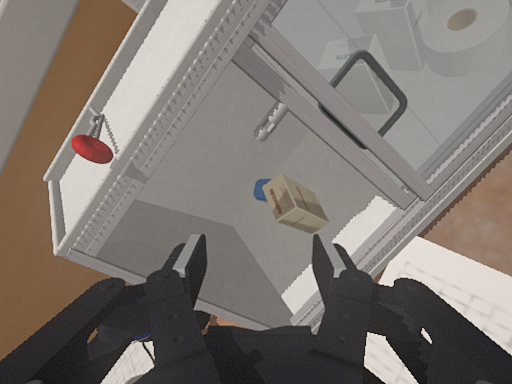

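The carton stands at (297,203), fully uncovered by the open door, with the blue oximeter behind it at (262,190). The clip's red loop is on the roof at (92,150). I've now viewed 11 pictures, one over the limit of 10, so from here I'll work from numbers only. Next I'll fit the carton's yaw.

```bash
python3 - <<'E'
from h import *
c=load("pics/w8.npz");p=cloud(c);q=RC.inv().apply((p.reshape(-1,3)-O)).reshape(p.shape);f=c["frame"]
x,y,z=q[...,0],q[...,1],q[...,2]
m=(y>.06)&(y<.14)&(x>-.06)&(x<.05)&(abs(z-.098)<.004)
k=cv2.connectedComponentsWithStats(m.astype(np.uint8));i=1+np.argmax(k[2][1:,4]);a=q[k[1]==i]
print(len(a),cv2.minAreaRect(a[:,:2].astype(np.float32)),np.percentile(a,[1,50,99],axis=0).round(4).tolist())
# front face: smallest-x points z .03-.085
m=(y>.06)&(y<.14)&(x>-.06)&(x<.02)&(z>.03)&(z<.088);a=q[m]
for lo in np.arange(.075,.125,.005):
    s=a[(a[:,1]>=lo)&(a[:,1]<lo+.005)]
    if len(s)>5:print(round(lo,3),len(s),np.median(s[:,0]).round(4),s[:,0].min().round(4))
# clip, oximeter
r=f.astype(int);m=(r[...,2]>r[...,1]+70)&(z>.25)&(y<.22);print("clip",np.percentile(q[m],[2,50,98],axis=0).round(4).tolist())
m=(r[...,0]-r[...,2]>30)&(y>.05)&(y<.2)&(z>.02)&(z<.06)&(x>0)&(x<.09);print(cv2.minAreaRect(q[m][:,:2].astype(np.float32)))
E
```

```text
1046 ((-0.010755420662462711, 0.09945518523454666), (0.030840564519166946, 0.05088051036000252), 72.72010040283203) [[-0.0375, 0.0802, 0.0944], [-0.0138, 0.099, 0.0984], [0.0136, 0.1183, 0.0998]]
0.075 66 0.0048 0.0015
0.08 180 -0.0065 -0.0161
0.085 197 -0.0228 -0.0309
0.09 154 -0.0364 -0.039
0.095 94 -0.0372 -0.0384
0.1 89 -0.0356 -0.037
0.105 85 -0.0342 -0.0352
0.11 85 -0.0326 -0.0339
0.115 89 -0.031 -0.032
clip [[-0.0138, 0.1248, 0.2738], [-0.008, 0.1273, 0.2877], [0.0039, 0.132, 0.2929]]
((0.061465680599212646, 0.12286163866519928), (0.024312475696206093, 0.029761817306280136), 33.39973449707031)
```

```bash
python3 - <<'E'
from h import *
c=load("pics/w8.npz");p=cloud(c);q=RC.inv().apply((p.reshape(-1,3)-O)).reshape(p.shape);f=c["frame"].astype(int)
x,y,z=q[...,0],q[...,1],q[...,2]
m=(y>.04)&(y<.16)&(x>-.07)&(x<.05)&(z>.03)&(z<.11)
a=q[m];th=np.deg2rad(-17.3);ct,s=np.cos(th),np.sin(th)
u=ct*a[:,0]+s*a[:,1];v=-s*a[:,0]+ct*a[:,1]   # u ~ depth axis, v ~ width axis
for zl in np.arange(.03,.105,.01):
    k=(a[:,2]>=zl)&(a[:,2]<zl+.01);print(zl.round(3),k.sum(),"u",np.percentile(u[k],[1,50,99]).round(4),"v",np.percentile(v[k],[1,50,99]).round(4))
# mask map around the carton with rough class: T top, F front(u small), S side
lab=np.full(z.shape,'.',dtype='<U1');U=ct*x+s*y;V=-s*x+ct*y
lab[m&(z>.094)]='T';lab[m&(z<=.094)&(f[...,2]-f[...,0]>20)]='t';lab[m&(z<=.094)&~(f[...,2]-f[...,0]>20)]='s'
for r in range(168,240,3):print(r,''.join(lab[r,240:350:2]))
E
```

```text
0.03 160 u [-0.0651 -0.061   0.008 ] v [0.0765 0.0776 0.14  ]
0.04 170 u [-0.0649 -0.0598  0.0084] v [0.0764 0.0774 0.1374]
0.05 170 u [-0.0652 -0.0626 -0.0168] v [0.0764 0.0772 0.1049]
0.06 184 u [-0.0649 -0.0619 -0.0167] v [0.0764 0.0773 0.1051]
0.07 202 u [-0.0652 -0.0619 -0.0178] v [0.0765 0.0773 0.1052]
0.08 207 u [-0.0652 -0.0629 -0.0166] v [0.0765 0.0774 0.1044]
0.09 1129 u [-0.065  -0.0437 -0.0157] v [0.0765 0.0899 0.1064]
0.1 6 u [-0.0593 -0.0309 -0.018 ] v [0.0789 0.0881 0.0997]
168 .......................................................
171 .......................................................
174 ...................TTT.................................
177 .................TTTTTTts..............................
180 ...............TTTTTTTTtttt............................
183 .............TTTTTTTTTTTttttts.........................
186 ...........TTTTTTTTTTTTTTttttttt.......................
189 ...........TTTTTTTTTTTTTTtttttttttt....................
192 ............TTTTTTTTTTTTTTttttttttt....................
195 ............sTTTTTTTTTTTTTTttttttttt...................
198 ............sTTTTTTTTTTTTTTTttttttttt..................
201 ..............TTTTTTTTTTTTTTtstttttttt.................
204 ..............TTTTTTTTTTTTTTTtttttsttt.................
207 ...............TTTTTTTTTTTTTTtttttttttt................
210 ................TTTTTTTTTTTTtttttttttttt...............
213 ................TTTTTTTTTTtttttttttttsttt..............
216 .................TTTTTTTttttttttttttttttt..............
219 .................TTTTTtttttttttttttttttttt.............
222 ....................ttttttttttttttttttttt..............
225 ........................ttttttttttttttt................
228 ............................sttttttt...................
231 ................................st.....................
234 .......................................................
237 .......................................................
```

The carton body measures 30 x 49 mm and is turned 17°, which gives the stated 41 x 55 mm bounding box. I'll approach along that yaw at 35° pitch.

```bash
cat >> h.py <<'E'
def carton(u=-.030,v=.0913,z=.068,back=0,pitch=35):
    th=np.deg2rad(-17.3);a=np.deg2rad(pitch);u=u-back*np.cos(a)
    return w(np.cos(th)*u-np.sin(th)*v,np.sin(th)*u+np.cos(th)*v,z+back*np.sin(a))
E
python3 - <<'E'
from h import *
T=tool(35,0,-17.3)
plan([(carton(back=.15),T,10,70),(carton(back=.10),T,4,65),(carton(back=.03),T,6,65)])
E
```

```text
cmd-meas 0.12409146459020297 0.673443972325965
USING MEASURED
[[[-6,2,4,-0.02,0.02,-0.07,70],
[-6,2,4,-0.02,0.02,-0.07,70],
[-6,1,3,-0.02,0.02,-0.07,70],
[-7,1,3,-0.02,0.02,-0.07,70],
[-7,0,3,-0.02,0.02,-0.07,70],
[-7,0,3,-0.02,0.02,-0.07,70],
[-6,-1,3,-0.01,0.02,-0.07,70],
[-7,-1,3,-0.02,0.02,-0.07,70],
[-6,-2,3,-0.01,0.02,-0.07,70],
[-7,-2,2,-0.01,0.01,-0.08,70]]]
[[[0,0,13,0.0,0.0,0.0,65],
[0,0,12,0.0,0.0,0.0,65],
[0,0,13,0.0,0.0,0.0,65],
[1,0,12,-0.01,0.0,0.0,65],
[0,0,12,0.0,0.0,0.0,65],
[0,0,12,0.0,0.0,0.0,65],
[0,0,12,0.0,0.0,0.0,65],
[0,0,11,0.0,0.0,0.0,65],
[0,0,12,0.0,0.0,0.0,65],
[0,0,11,0.0,0.0,0.0,65]]]
end [ 0.5572 -0.3598  0.0856] max 13.0 0.08124038404635961
```

>>> jog_arm --series '[[[-6,2,4,-0.02,0.02,-0.07,70],[-6,2,4,-0.02,0.02,-0.07,70],[-6,1,3,-0.02,0.02,-0.07,70],[-7,1,3,-0.02,0.02,-0.07,70],[-7,0,3,-0.02,0.02,-0.07,70],[-7,0,3,-0.02,0.02,-0.07,70],[-6,-1,3,-0.01,0.02,-0.07,70],[-7,-1,3,-0.02,0.02,-0.07,70],[-6,-2,3,-0.01,0.02,-0.07,70],[-7,-2,2,-0.01,0.01,-0.08,70]]]'

```text
time_s: 19.55
eef_pos: [0.4784, -0.3033, 0.1556]
eef_rot: [0.128, 0.84, -0.296, 0.437]
wrist_force: [-0.4, 0.1, 0.5]
opening: 0.821
grasp_force: 0.0
```

```bash
python3 - <<'E'
from h import *
from bench import ctrl
c=ctrl.camera("wrist");np.savez("pics/w9.npz",**c);st();print((tool(35,0,-17.3).inv()*rot(ctrl.get_obs()["eef_rot"])).as_rotvec())
p=cloud(c);q=RC.inv().apply((p.reshape(-1,3)-O)).reshape(p.shape)
th=np.deg2rad(-17.3);x,y,z=q[...,0],q[...,1],q[...,2];U=np.cos(th)*x+np.sin(th)*y;V=-np.sin(th)*x+np.cos(th)*y
m=(U>-.085)&(U<0)&(V>.06)&(V<.13)&(z>.04)&(z<.11)
print(m.sum(),np.percentile(U[m],[1,50,99]),np.percentile(V[m],[1,50,99]),np.percentile(z[m],[1,50,99]))
# left door edge: points at depth ~.012-.024, smallest y gap
dep=(q-[-.12,0,.03])@np.array([.9063,0,-.4226]);m=(dep>.008)&(dep<.026)&(z>.08)&(z<.17)&(y>0)&(y<.2);print("door edge y",m.sum(),np.percentile(y[m],[50,90,97,99]).round(4))
T=tool(35,0,-17.3)
np.save("cmd.npy",np.zeros(7)+np.r_[0,0,0,0,0,0,1]);plan([(carton(back=.0),T,10,65)])
E
```

```text
t 19.6 cab [-0.119   0.1314  0.1541] world [ 0.4778 -0.3023  0.1541] zc [ 0.777 -0.23  -0.586] yc [-0.31  -0.95  -0.038] q [-0.91 -0.09  2.4   1.94  0.25 -0.5 ] F [-0.9  1.1 -1.4] op 0.8191412526455396
[ 0.0108909  -0.01585347  0.03876468]
2203 [-0.06578728 -0.06137411 -0.00264988] [0.07762197 0.09262476 0.11981156] [0.04099466 0.0972883  0.09948463]
door edge y 3260 [0.0193 0.0266 0.0269 0.0271]
cmd-meas 0.5860226249017044 2.8823036933621173
USING MEASURED
[[[0,0,15,0.0,0.0,0.0,65],
[0,0,15,0.0,0.0,0.0,65],
[0,0,15,0.0,0.0,0.0,65],
[0,0,15,0.0,0.0,-0.01,65],
[0,0,15,0.0,0.0,0.0,65],
[0,0,15,0.0,0.0,-0.01,65],
[1,0,15,0.0,0.0,0.0,65],
[0,0,15,0.0,0.01,-0.01,65],
[0,0,15,-0.01,0.0,0.0,65],
[1,0,15,0.0,0.01,-0.01,65]]]
end [ 0.5774 -0.3742  0.068 ] max 15.033296378372908 0.01414213562373095
```

>>> jog_arm --series '[[[0,0,15,0,0,0,65],[0,0,15,0,0,-0.01,65],[0,0,15,0,0,0,65],[0,0,15,0,0,-0.01,65],[0,0,15,0,0.01,0,65],[0,0,12,0,0,-0.01,65],[0,0,10,0,0,0,65],[0,0,8,-0.01,0.01,-0.01,65],[0,0,0,0,0,0,65],[0,0,0,0,0,0,65]]]'

```text
time_s: 20.6
eef_pos: [0.5483, -0.3524, 0.0947]
eef_rot: [0.142, 0.84, -0.28, 0.442]
wrist_force: [-0.9, 0.5, 0.4]
opening: 0.756
grasp_force: 0.0
```

```bash
python3 - <<'E'
from h import *
from bench import ctrl
st();T=tool(35,0,-17.3);print((T.inv()*rot(ctrl.get_obs()["eef_rot"])).as_rotvec())
plan([(carton(back=.0),T,5,65)])
E
```

```text
t 20.6 cab [-0.036   0.1072  0.0947] world [ 0.5483 -0.3524  0.0947] zc [ 0.786 -0.241 -0.569] yc [-0.299 -0.954 -0.01 ] q [-0.84  0.28  2.19  2.61  0.34 -1.17] F [-0.9  0.5  0.4] op 0.7563947324487129
[0.0036637 0.0054794 0.009141 ]
cmd-meas 0.04512488430792602 0.010744922876077145
USING MEASURED
[[[0,0,9,0.0,0.0,0.0,65],
[0,0,9,0.0,0.0,0.0,65],
[0,0,9,0.0,0.0,0.0,65],
[-1,0,9,0.0,0.0,0.0,65],
[0,1,9,0.0,-0.01,-0.01,65]]]
end [ 0.5771 -0.3748  0.0683] max 9.055385138137417 0.01414213562373095
```

Aligned. Now the final 45 mm and close.

>>> jog_arm --series '[[[0,0,9,0,0,0,65],[0,0,9,0,0,0,65],[0,0,9,0,0,0,65],[-1,0,9,0,0,0,65],[0,1,8,0,-0.01,-0.01,65],[0,0,0,0,0,0,50],[0,0,0,0,0,0,35],[0,0,0,0,0,0,15],[0,0,0,0,0,0,15],[0,0,0,0,0,0,15]]]'

```text
time_s: 21.6
eef_pos: [0.5765, -0.374, 0.0693]
eef_rot: [0.143, 0.844, -0.276, 0.437]
wrist_force: [-0.4, 0.8, -0.3]
opening: 0.345
grasp_force: 60.9
```

>>> jog_arm --series '[[[0,0,0,0,0,0,15],[0,0,0,0,0,0,15],[0,0,0,0,0,0,15],[0,0,0,0,0,0,15],[0,0,0,0,0,0,15],[4,0,-3,0,0,0,15],[4,0,-3,0,0,0,15],[4,0,-3,0,0,0,15],[4,0,-3,0,0,0,15],[4,0,-3,0,0,0,15]]]'

```text
time_s: 22.6
eef_pos: [0.5762, -0.3739, 0.0952]
eef_rot: [0.144, 0.844, -0.276, 0.438]
wrist_force: [0.5, -0.8, -0.8]
opening: 0.341
grasp_force: 60.9
```

```bash
python3 - <<'E'
from h import *
from bench import ctrl
st();T=tool(35,0,-17.3);print((T.inv()*rot(ctrl.get_obs()["eef_rot"])).as_rotvec(),ctrl.get_obs()["grasp_force"])
plan([(carton(z=.12),T,4,15),(carton(u=-.17,z=.16),T,8,15),(carton(u=-.22,z=.31),T,8,15)])
E
```

```text
t 22.6 cab [-0.0025  0.0961  0.0952] world [ 0.5762 -0.3739  0.0952] zc [ 0.782 -0.24  -0.576] yc [-0.293 -0.956  0.001] q [-0.82  0.33  2.11  2.58  0.29 -1.14] F [ 0.5 -0.8 -0.8] op 0.34060524745928034
[ 0.00343358 -0.00239046 -0.0034803 ] 60.89836835861206
cmd-meas 0.02691499775493321 0.003361017818950713
USING MEASURED
[[[5,0,-3,0.0,0.0,0.0,15],
[5,0,-3,0.0,0.0,0.0,15],
[5,0,-4,0.0,0.0,0.0,15],
[6,0,-3,0.0,0.0,0.0,15],
[-6,0,-17,0.0,0.0,0.0,15],
[-6,0,-17,0.0,0.0,0.0,15],
[-6,0,-17,0.0,0.0,0.0,15],
[-6,0,-17,0.0,0.0,0.0,15],
[-6,0,-17,0.0,0.0,0.0,15],
[-6,0,-18,0.0,0.0,0.0,15]]]
[[[-6,0,-17,0.0,0.0,0.0,15],
[-6,-1,-18,0.0,0.0,0.0,15],
[12,0,-16,0.0,0.0,0.0,15],
[12,0,-16,0.0,0.0,0.0,15],
[12,0,-16,0.0,0.0,0.0,15],
[12,0,-16,0.0,0.0,0.0,15],
[11,0,-16,0.0,0.0,0.0,15],
[12,0,-16,0.0,0.0,0.0,15],
[11,0,-16,0.0,0.0,0.0,15],
[12,0,-15,0.0,0.0,0.0,15]]]
end [ 0.4246 -0.2614  0.31  ] max 20.0 0.0
```

Carton gripped at 29 mm opening, 61 N. Before carrying it over, I'll fit the arm's kinematics from the logged poses, so the tray placement stays within the joint ranges.

```bash
cat > kin.py <<'E'
from h import *
from scipy.optimize import least_squares
D=[([.2115,-.5342,.2305],[0,0,0,-1],[-1.4,.18,1.61,0,1.35,-.21]),
([.5378,-.216,.3119],[.498,.004,-.867],[-.69,-.22,1.92,.22,.96,1.14]),
([.5732,-.2338,.2325],[.498,.001,-.867],[-.66,-.04,1.93,.23,.77,1.11]),
([.5991,-.3467,.3087],[.94,.001,-.342],[-.96,-.04,2.14,1.73,.59,-.43]),
([.5072,-.315,.3207],[.94,0,-.342],[-1.16,-.32,2.34,1.53,.76,-.29]),
([.5141,-.2791,.1681],[.761,0,-.649],[-.96,-.08,2.29,1.24,.49,1.51]),
([.5232,-.4033,.1292],[.763,-.003,-.647],[-1.11,.21,2.09,1.35,.57,1.27]),
([.475,-.3339,.2195],[.764,-.003,-.645],[-1.14,-.19,2.25,1.05,.69,.94]),
([.4778,-.3023,.1541],[.777,-.23,-.586],[-.91,-.09,2.4,1.94,.25,-.5]),
([.5483,-.3524,.0947],[.786,-.241,-.569],[-.84,.28,2.19,2.61,.34,-1.17]),
([.5762,-.3739,.0952],[.782,-.24,-.576],[-.82,.33,2.11,2.58,.29,-1.14])]
A=[];B=[]
for p,zc,q in D:
    z=np.array(zc[:3]) if len(zc)==3 else np.array([0,0,-1.]);z=RC.apply(z);q1,s2,s3=q[0],q[1],q[1]+q[2]
    er=[np.cos(q1),np.sin(q1)];et=[-np.sin(q1),np.cos(q1)]
    zr,zt=z[:2]@er,z[:2]@et;p=np.array(p)
    # p_r=a1+L2 s+L3 s+d6 zr ; p_t=b+d6 zt ; p_z
    A+=[[1,np.sin(s2),np.sin(s3),0,zr,0],[0,0,0,0,zt,1],[0,np.cos(s2),np.cos(s3),1,z[2],0]]
    B+=[p[:2]@er,p[:2]@et,p[2]]
sol,res,_,_=np.linalg.lstsq(np.array(A),np.array(B),rcond=None)
a1,L2,L3,h,d6,b=sol
if __name__=="__main__":print("a1,L2,L3,h,d6,b",sol.round(4),"rms",np.sqrt(res/len(B)))
def ik(p,Rt):
    """returns q1,q2,q3 and forearm-relative bend angle/direction"""
    z=Rt.as_matrix()[:,2];c=np.asarray(p)-d6*z
    rr=np.sqrt(max(c[0]**2+c[1]**2-b*b,0));q1=np.arctan2(c[1],c[0])-np.arctan2(b,rr)
    r=rr-a1;zz=c[2]-h;d=np.hypot(r,zz);cc=(d*d-L2**2-L3**2)/(2*L2*L3)
    if abs(cc)>1:return None
    q3=np.arccos(cc);q2=np.arctan2(r,zz)-np.arctan2(L3*np.sin(q3),L2+L3*np.cos(q3))
    s=q2+q3;er=np.array([np.cos(q1),np.sin(q1),0]);et=np.array([-np.sin(q1),np.cos(q1),0]);ez=np.array([0,0,1.])
    fo=er*np.sin(s)+ez*np.cos(s);dn=er*np.cos(s)-ez*np.sin(s)  # dn: increasing s (bend down)
    q5=np.arccos(np.clip(z@fo,-1,1));q4=np.arctan2(z@et,z@dn)
    if q4<-1.14:q4+=2*np.pi
    return np.array([q1,q2,q3,q4,q5])
E
python3 kin.py; python3 - <<'E'
from kin import *
for p,zc,q in D[1:]:
    z=RC.apply(zc);y=np.cross(z,[0,0,1]);y/=np.linalg.norm(y);T=R.from_matrix(np.array([np.cross(y,z),y,z]).T)
    k=ik(p,T);print(q[:5],None if k is None else k.round(2))
print("tray")
for yaw in (-40,-20,0,20,40,60):
  for tx,ty in ((.377,.328),(.342,.324),(.39,.31)):
    T=R.from_euler('z',np.deg2rad(yaw)+.335+0*.1)*RC*R.identity() if 0 else tool(35,0,yaw+19.2)
    d=np.array([np.cos(np.deg2rad(yaw)),np.sin(np.deg2rad(yaw))])
    for zt in (.071,.32):
        k=ik([tx+.011*d[0],ty+.011*d[1],zt],T);print(yaw,tx,ty,zt,None if k is None else k.round(2))
E
```

```text
a1,L2,L3,h,d6,b [-0.002   0.3813  0.483   0.266   0.294   0.1264] rms [0.00950772]
[-0.69, -0.22, 1.92, 0.22, 0.96] [-0.7  -0.16  1.89  0.23  0.93]
[-0.66, -0.04, 1.93, 0.23, 0.77] [-0.67  0.01  1.9   0.25  0.75]
[-0.96, -0.04, 2.14, 1.73, 0.59] [-0.95 -0.04  2.12  1.72  0.58]
[-1.16, -0.32, 2.34, 1.53, 0.76] [-1.13 -0.34  2.35  1.52  0.73]
[-0.96, -0.08, 2.29, 1.24, 0.49] [-0.95 -0.12  2.32  1.23  0.48]
[-1.11, 0.21, 2.09, 1.35, 0.57] [-1.09  0.2   2.1   1.35  0.57]
[-1.14, -0.19, 2.25, 1.05, 0.69] [-1.13 -0.2   2.27  1.05  0.67]
[-0.91, -0.09, 2.4, 1.94, 0.25] [-0.92 -0.16  2.44  1.84  0.25]
[-0.84, 0.28, 2.19, 2.61, 0.34] [-0.85  0.23  2.23  2.56  0.32]
[-0.82, 0.33, 2.11, 2.58, 0.29] [-0.83  0.31  2.12  2.53  0.28]
tray
-40 0.377 0.328 0.071 [ 0.92  0.5   1.92 -1.1   1.16]
-40 0.377 0.328 0.32 [ 0.92  0.12  1.78 -0.97  1.42]
-40 0.342 0.324 0.071 [ 0.98  0.47  1.97 -1.08  1.18]
-40 0.342 0.324 0.32 [ 0.98  0.08  1.83 -0.96  1.46]
-40 0.39 0.31 0.071 [ 0.88  0.48  1.95 -1.14  1.13]
-40 0.39 0.31 0.32 [ 0.88  0.09  1.81 -0.98  1.39]
-20 0.377 0.328 0.071 [0.9  0.35 2.15 4.89 0.91]

[... 760 characters left out ...]
 0.071 [0.47 0.01 2.57 3.41 0.4 ]
20 0.39 0.31 0.32 [ 0.47 -0.59  2.36 -0.25  0.43]
40 0.377 0.328 0.071 [ 0.24 -0.05  2.62  2.29  0.5 ]
40 0.377 0.328 0.32 [ 0.24 -0.67  2.4   0.67  0.61]
40 0.342 0.324 0.071 [ 0.27 -0.15  2.71  2.3   0.48]
40 0.342 0.324 0.32 [ 0.27 -0.8   2.46  0.6   0.65]
40 0.39 0.31 0.071 [ 0.16 -0.06  2.63  2.16  0.53]
40 0.39 0.31 0.32 [ 0.16 -0.67  2.4   0.74  0.67]
60 0.377 0.328 0.071 [0.01 0.02 2.56 1.63 0.78]
60 0.377 0.328 0.32 [ 0.01 -0.58  2.35  0.98  1.02]
60 0.342 0.324 0.071 [-0.01 -0.09  2.66  1.61  0.79]
60 0.342 0.324 0.32 [-0.01 -0.72  2.42  0.95  1.07]
60 0.39 0.31 0.071 [-0.06  0.03  2.55  1.58  0.82]
60 0.39 0.31 0.32 [-0.06 -0.56  2.34  0.99  1.07]
```

```bash
cat >> kin.py <<'E'
def F(q1,s):
    er=np.array([np.cos(q1),np.sin(q1),0]);et=np.array([-np.sin(q1),np.cos(q1),0]);ez=np.array([0,0,1.])
    return R.from_matrix(np.array([er*np.cos(s)-ez*np.sin(s),et,er*np.sin(s)+ez*np.cos(s)]).T)
def q6raw(k,Rt):
    v=((F(k[0],k[1]+k[2])*R.from_euler('ZY',[k[3],k[4]])).inv()*Rt).as_rotvec();return v[2]
def full(p,Rt,c=0):
    k=ik(p,Rt);return None if k is None else np.r_[k,(q6raw(k,Rt)-c+np.pi)%(2*np.pi)-np.pi]
E
python3 - <<'E'
from kin import *
from bench import ctrl
o=ctrl.get_obs();k=full(o["eef_pos"],rot(o["eef_rot"]));print(k.round(2),o["q"].round(2));c=k[5]-o["q"][5]
k0=full([.2115,-.5342,.2305],R.from_quat([.9823,.18727,0,-.00087]));print("start",k0.round(2),(k0[5]+.206),"now c",c)
print("tray low/high")
for yaw in (-90,-75,-60,-50,-40,-30):
  d=np.array([np.cos(np.deg2rad(yaw)),np.sin(np.deg2rad(yaw))])
  for zt in (.071,.15,.32):
    print(yaw,zt,full([.36+.011*d[0],.326+.011*d[1],zt],tool(35,0,yaw+19.2),c).round(2))
print("carry")
for az,r,yaw,z in((-32,.56,-36.5,.16),(-32,.56,-36.5,.32),(-32,.56,-30,.33),(-10,.54,-30,.33),(10,.52,-35,.33),(25,.5,-45,.33),(42,.5,-50,.33)):
    a=np.deg2rad(az);k=full([r*np.cos(a),r*np.sin(a),z],tool(35,0,yaw+19.2),c);print(az,r,yaw,z,None if k is None else k.round(2))
E
```

```text
[-0.83  0.31  2.12  2.53  0.28  0.48] [-0.82  0.33  2.11  2.58  0.29 -1.14]
start [-1.42  0.25  1.56 -0.    1.34  1.35] 1.5552465559236617 now c 1.6177232864294744
tray low/high
-90 0.071 [ 0.8   0.79  1.44 -0.61  1.69 -2.2 ]
-90 0.15 [ 0.8   0.67  1.44 -0.62  1.79 -2.28]
-90 0.32 [ 0.8   0.5   1.31 -0.69  2.03 -2.47]
-75 0.071 [ 0.87  0.71  1.57 -0.74  1.55 -2.29]
-75 0.15 [ 0.87  0.58  1.57 -0.74  1.64 -2.38]
-75 0.32 [ 0.87  0.4   1.44 -0.78  1.87 -2.6 ]
-60 0.071 [ 0.91  0.62  1.72 -0.88  1.39 -2.36]
-60 0.15 [ 0.91  0.48  1.72 -0.86  1.48 -2.47]
-60 0.32 [ 0.91  0.28  1.59 -0.87  1.7  -2.72]
-50 0.071 [ 0.94  0.55  1.83 -0.98  1.28 -2.39]
-50 0.15 [ 0.94  0.41  1.82 -0.95  1.37 -2.52]
-50 0.32 [ 0.94  0.19  1.7  -0.92  1.57 -2.79]
-40 0.071 [ 0.95  0.48  1.94 -1.09  1.17 -2.41]
-40 0.15 [ 0.95  0.33  1.94 -1.04  1.25 -2.56]
-40 0.32 [ 0.95  0.1   1.8  -0.97  1.44 -2.87]
-30 0.071 [ 0.95  0.41  2.06  5.06  1.05 -2.42]
-30 0.15 [ 0.95  0.24  2.05 -1.14  1.12 -2.6 ]
-30 0.32 [ 0.95 -0.01  1.91 -1.01  1.3  -2.96]
carry
-32 0.56 -36.5 0.16 [-0.9  -0.19  2.46  1.89  0.23 -0.53]
-32 0.56 -36.5 0.32 [-0.9  -0.47  2.28  0.54  0.44  0.87]
-32 0.56 -30 0.33 [-0.99 -0.48  2.27  0.75  0.58  0.58]
-10 0.54 -30 0.33 [-0.32 -0.46  2.26 -0.42  0.43  2.03]
10 0.52 -35 0.33 [ 0.3  -0.25  2.11 -1.01  0.87  2.96]
25 0.5 -45 0.33 [ 0.66  0.    1.88 -1.01  1.3  -2.99]
42 0.5 -50 0.33 [ 0.95  0.23  1.63 -0.92  1.6  -2.81]
```

Placing straight from this grip would push q6 and q3 past their limits at the tray. I'll stand the carton on the free worktop in front of the cabinet, regrasp it from above, and place it tool-down. First I'll check that spot is clear and find the stapler.

```bash
python3 - <<'E'
from kin import *
from bench import ctrl
c=load("pics/top0.npz");p=cloud(c);q=RC.inv().apply((p.reshape(-1,3)-O)).reshape(p.shape);f=c["frame"].astype(int)
m=(f[...,2]-f[...,1]>60)&(f[...,2]-f[...,0]>60)&(p[...,2]<.08)&(p[...,1]<-.1)&(p[...,1]>-.5)&(p[...,0]<.5)
k=cv2.connectedComponentsWithStats(m.astype(np.uint8))
for i in range(1,k[0]):
    if k[2][i,4]>15:print("red",k[2][i],np.percentile(p[k[1]==i],[1,50,99],axis=0).round(3).tolist())
print("height map (mm): rows cab x, cols cab y")
ys=np.arange(.06,-.16,-.03)
for x in np.arange(-.30,-.11,.02):
    print(round(x,2),[ (lambda s: int(1e3*np.max(s[:,2])) if len(s) else None)(q[(abs(q[...,0]-x)<.012)&(abs(q[...,1]-y)<.016)]) for y in ys])
cc=1.5865
th=np.deg2rad(-36.5);d=np.array([np.cos(th),np.sin(th),0])
for P in ((-.195,-.03),(-.195,0),(-.2,-.06),(-.2,.03)):
    W=w(*P,0);print(P,W.round(3))
    for z in(.06,.14):print(z,full(W+.0109*d+[0,0,z],tool(35,0,-17.3),cc).round(2))
for u,z in((-.10,.15),(-.15,.15),(-.15,.2)):print(u,z,full(carton(u=u,z=z),tool(35,0,-17.3),cc).round(2))
E
```

```text
red [315 230  21  18 149] [[0.222, -0.316, 0.002], [0.259, -0.275, 0.034], [0.293, -0.232, 0.044]]
height map (mm): rows cab x, cols cab y
-0.3 [39, 12, 14, 625, 623, 616, 581, 594]
-0.28 [33, 8, 14, 6, 617, 616, 609, 596]
-0.26 [11, 12, 11, 7, 9, 610, 610, 603]
-0.24 [14, 8, 9, 8, 8, 9, 600, 600]
-0.22 [8, 10, 10, 9, 8, 9, 8, 585]
-0.2 [11, 8, 9, 11, 8, 9, 6, 9]
-0.18 [12, 9, 7, 6, 9, 8, 11, 9]
-0.16 [13, 9, 8, 8, 9, 7, 11, 8]
-0.14 [11, 9, 6, 10, 7, 10, 10, 8]
-0.12 [44, 49, 59, 51, 52, 50, 48, 44]
(-0.195, -0.03) [ 0.353 -0.43   0.   ]
0.06 [-1.43  0.17  2.43  1.89  0.66 -0.94]
0.14 [-1.43 -0.08  2.42  1.55  0.63 -0.52]
(-0.195, 0) [ 0.363 -0.401  0.   ]
0.06 [-1.39  0.13  2.48  1.95  0.64 -0.97]
0.14 [-1.39 -0.14  2.48  1.58  0.59 -0.51]
(-0.2, -0.06) [ 0.338 -0.456  0.   ]
0.06 [-1.49  0.21  2.38  1.82  0.69 -0.91]
0.14 [-1.49 -0.03  2.38  1.52  0.66 -0.53]
(-0.2, 0.03) [ 0.368 -0.371  0.   ]
0.06 [-1.35  0.08  2.54  2.01  0.63 -1.  ]
0.14 [-1.35 -0.21  2.54  1.58  0.56 -0.49]
-0.1 0.15 [-0.87  0.01  2.31  2.15  0.22 -0.74]
-0.15 0.15 [-0.9  -0.14  2.45  2.04  0.24 -0.65]
-0.15 0.2 [-0.9  -0.26  2.41  1.37  0.22  0.04]
```

```bash
python3 - <<'E'
from kin import *
th=np.deg2rad(-36.5);d=np.array([np.cos(th),np.sin(th),0]);T=tool(35,0,-17.3);W=w(-.2,-.06,0)+.0109*d
plan([(carton(z=.122),T,4,15),(carton(u=-.14,z=.15),T,7,15),(W+[0,0,.14],T,11,15),(W+[0,0,.059],T,8,15)])
E
```

```text
cmd-meas 0.2859615358750196 0.0
USING MEASURED
[[[6,0,-4,0.0,0.0,0.0,15],
[5,0,-4,0.0,0.0,0.0,15],
[6,0,-3,0.0,0.0,0.0,15],
[5,0,-4,0.0,0.0,0.0,15],
[-6,0,-15,0.0,0.0,0.0,15],
[-6,0,-15,0.0,0.0,0.0,15],
[-6,0,-15,0.0,0.0,0.0,15],
[-5,0,-15,0.0,0.0,0.0,15],
[-6,0,-15,0.0,0.0,0.0,15],
[-5,0,-15,0.0,0.0,0.0,15]]]
[[[-6,-1,-16,0.0,0.0,0.0,15],
[-2,19,-1,0.0,0.0,0.0,15],
[-2,19,-1,0.0,0.0,0.0,15],
[-2,19,-1,0.0,0.0,0.0,15],
[-2,19,-1,0.0,0.0,0.0,15],
[-2,19,-1,0.0,0.0,0.0,15],
[-2,19,-1,0.0,0.0,0.0,15],
[-2,19,-1,0.0,0.0,0.0,15],
[-2,19,-1,0.0,0.0,0.0,15],
[-2,19,-2,0.0,0.0,0.0,15]]]
[[[-2,19,-1,0.0,0.0,0.0,15],
[-2,18,-2,0.0,0.0,0.0,15],
[-8,0,6,0.0,0.0,0.0,15],
[-8,0,6,0.0,0.0,0.0,15],
[-8,0,6,0.0,0.0,0.0,15],
[-8,0,6,0.0,0.0,0.0,15],
[-8,0,6,0.0,0.0,0.0,15],
[-9,0,6,0.0,0.0,0.0,15],
[-8,0,5,0.0,0.0,0.0,15],
[-9,0,6,0.0,0.0,0.0,15]]]
end [ 0.3473 -0.4628  0.0588] max 19.209372712298546 0.0
```

>>> jog_arm --series '[[[6,0,-4,0,0,0,15],[5,0,-4,0,0,0,15],[6,0,-3,0,0,0,15],[5,0,-4,0,0,0,15],[-6,0,-15,0,0,0,15],[-6,0,-15,0,0,0,15],[-6,0,-15,0,0,0,15],[-5,0,-15,0,0,0,15],[-6,0,-15,0,0,0,15],[-5,0,-15,0,0,0,15]]]'

```text
time_s: 23.6
eef_pos: [0.5008, -0.3185, 0.1455]
eef_rot: [0.144, 0.844, -0.276, 0.438]
wrist_force: [-0.1, 0.2, -1.9]
opening: 0.344
grasp_force: 60.9
```

>>> jog_arm --series '[[[-6,-1,-16,0,0,0,15],[-2,19,-1,0,0,0,15],[-2,19,-1,0,0,0,15],[-2,19,-1,0,0,0,15],[-2,19,-1,0,0,0,15],[-2,19,-1,0,0,0,15],[-2,19,-1,0,0,0,15],[-2,19,-1,0,0,0,15],[-2,19,-1,0,0,0,15],[-2,19,-2,0,0,0,15]]]'

```text
time_s: 24.6
eef_pos: [0.3719, -0.4359, 0.1409]
eef_rot: [0.144, 0.844, -0.276, 0.437]
wrist_force: [0.5, 0.5, -0.9]
opening: 0.344
grasp_force: 61.1
```

```bash
python3 - <<'E'
from kin import *
from bench import ctrl
st();th=np.deg2rad(-36.5);d=np.array([np.cos(th),np.sin(th),0]);T=tool(35,0,-17.3);W=w(-.2,-.06,0)+.0109*d
print((T.inv()*rot(ctrl.get_obs()["eef_rot"])).as_rotvec())
np.save("cmd.npy",np.r_[0,0,0,0,0,0,1]);plan([(W+[0,0,.12],T,4,15),(W+[0,0,.059],T,6,15)])
E
```

```text
t 24.6 cab [-0.175  -0.0297  0.1409] world [ 0.3719 -0.4359  0.1409] zc [ 0.782 -0.24  -0.576] yc [-0.293 -0.956  0.001] q [-1.42  0.01  2.36  1.58  0.62 -0.54] F [ 0.5  0.5 -0.9] op 0.3439021265360777
[ 0.00326255 -0.00283137 -0.00403733]
cmd-meas 0.5901276955722949 2.853153548600846
USING MEASURED
[[[-5,9,2,0.0,0.0,0.0,15],
[-5,9,2,0.0,0.0,0.0,15],
[-5,9,2,0.0,0.0,0.0,15],
[-5,9,3,0.0,0.0,0.0,15],
[-8,0,6,0.0,0.0,0.0,15],
[-8,0,6,0.0,0.0,0.0,15],
[-8,0,6,0.0,0.0,0.0,15],
[-8,0,6,0.0,0.0,0.0,15],
[-9,0,5,0.0,0.0,0.0,15],
[-8,0,6,0.0,0.0,0.0,15]]]
end [ 0.3476 -0.4629  0.0592] max 10.723805294763608 0.0
```

>>> jog_arm --series '[[[-5,9,2,0,0,0,15],[-5,9,2,0,0,0,15],[-5,9,2,0,0,0,15],[-5,9,3,0,0,0,15],[-8,0,6,0,0,0,15],[-8,0,6,0,0,0,15],[-8,0,6,0,0,0,15],[-8,0,6,0,0,0,15],[-8,0,5,0,0,0,15],[-7,0,5,0,0,0,15]]]'

```text
time_s: 25.6
eef_pos: [0.3485, -0.4621, 0.0599]
eef_rot: [0.143, 0.844, -0.276, 0.437]
wrist_force: [-0.3, 0.0, -1.1]
opening: 0.342
grasp_force: 61.1
```

>>> jog_arm --series '[[[0,0,0,0,0,0,15],[-2,0,1,0,0,0,15],[0,0,0,0,0,0,15],[0,0,0,0,0,0,35],[0,0,0,0,0,0,45],[0,0,0,0,0,0,55],[0,0,0,0,0,0,60],[0,0,-8,0,0,0,60],[0,0,-10,0,0,0,60],[0,0,-12,0,0,0,60]]]'

```text
time_s: 26.6
eef_pos: [0.3282, -0.4471, 0.0764]
eef_rot: [0.143, 0.844, -0.276, 0.437]
wrist_force: [0.2, -0.2, 0.3]
opening: 0.703
grasp_force: 0.0
```

```bash
python3 - <<'E'
from kin import *
st()
for pz in(80,60,35):
    print(pz,full([.334+.0,-.451,.17],tool(pz,0,-17.3),1.5865).round(2))
E
```

```text
t 26.6 cab [-0.2127 -0.0546  0.0764] world [ 0.3282 -0.4471  0.0764] zc [ 0.781 -0.239 -0.576] yc [-0.292 -0.956  0.   ] q [-1.57  0.21  2.37  1.73  0.73 -0.88] F [ 0.2 -0.2  0.3] op 0.7033636971240691
80 [-1.21  0.14  1.82  0.11  1.04  0.93]
60 [-1.34 -0.06  2.11  0.5   0.74  0.54]
35 [-1.53 -0.16  2.41  1.38  0.7  -0.39]
```

```bash
python3 - <<'E'
from kin import *
from bench import ctrl
o=ctrl.get_obs();p=o["eef_pos"];r=rot(o["eef_rot"])
A=p-.03*r.as_matrix()[:,2];B=np.array([.31,-.44,.20]);C=np.array([.335,-.453,.235])
print([full(x,t,1.5865).round(2).tolist() for x,t in((A,r),(B,tool(58,0,-17.3)),(C,tool(90,0,-17.3)))])
plan([(A,r,3,60),(B,tool(60,0,-17.3),7,60),(C,tool(90,0,-17.3),10,60)])
E
```

```text
[[-1.61, -0.01, 2.5, 1.59, 0.75, -0.75], [-1.41, -0.18, 2.16, 0.53, 0.82, 0.48], [-1.16, 0.21, 1.59, 0.0, 1.34, 1.03]]
cmd-meas 0.030278393002069 0.0010638460669185235
USING MEASURED
[[[0,0,-10,0.0,0.0,0.0,60],
[0,0,-10,0.0,0.0,0.0,60],
[0,0,-10,0.0,0.0,0.0,60],
[13,1,-8,0.0,-0.06,0.0,60],
[12,1,-9,0.0,-0.06,0.0,60],
[12,1,-10,0.0,-0.06,0.0,60],
[11,1,-10,0.0,-0.06,0.0,60],
[11,0,-11,0.0,-0.06,0.0,60],
[10,1,-11,0.0,-0.07,0.0,60],
[9,0,-12,0.0,-0.06,0.0,60]]]
[[[4,0,-2,0.0,-0.05,0.0,60],
[4,0,-2,0.0,-0.05,0.0,60],
[4,-1,-2,0.0,-0.05,0.0,60],
[4,0,-2,0.0,-0.05,0.0,60],
[4,-1,-2,0.0,-0.05,0.0,60],
[4,0,-3,0.0,-0.06,0.0,60],
[3,-1,-3,0.0,-0.05,0.0,60],
[3,0,-3,0.0,-0.06,0.0,60],
[3,-1,-3,0.0,-0.05,0.0,60],
[3,0,-4,0.0,-0.06,0.01,60]]]
end [ 0.3347 -0.453   0.2355] max 15.652475842498529 0.07
```

>>> jog_arm --series '[[[0,0,-10,0,0,0,60],[0,0,-10,0,0,0,60],[0,0,-12,0,0,0,60],[13,1,-10,0,-0.06,0,60],[12,1,-9,0,-0.06,0,60],[12,1,-10,0,-0.06,0,60],[11,1,-10,0,-0.06,0,60],[11,0,-11,0,-0.06,0,60],[10,1,-11,0,-0.07,0,60],[9,0,-12,0,-0.06,0,60]]]'

```text
time_s: 27.6
eef_pos: [0.3071, -0.4383, 0.2017]
eef_rot: [0.082, 0.917, -0.3, 0.248]
wrist_force: [0.7, 1.1, -0.6]
opening: 0.7
grasp_force: 0.0
```

>>> jog_arm --series '[[[4,0,-2,0,-0.05,0,60],[4,0,-2,0,-0.05,0,60],[4,-1,-2,0,-0.05,0,60],[4,0,-2,0,-0.05,0,60],[4,-1,-2,0,-0.05,0,60],[4,0,-3,0,-0.06,0,60],[3,-1,-3,0,-0.05,0,60],[3,0,-3,0,-0.06,0,60],[3,-1,-3,0,-0.05,0,60],[3,0,-4,0,-0.06,0.01,60]]]'

```text
time_s: 28.6
eef_pos: [0.3312, -0.4508, 0.2367]
eef_rot: [-0.0, 0.949, -0.316, -0.001]
wrist_force: [-0.0, -0.1, -0.8]
opening: 0.701
grasp_force: 0.0
```

```bash
cat > box.py <<'E'
from kin import *
from bench import ctrl
st()
def meas(name,ctr,rad=.07,zlo=.07,zhi=.105):
    c=ctrl.camera(name);p=cloud(c);x,y,z=p[...,0],p[...,1],p[...,2];f=c["frame"].astype(int)
    m=(np.hypot(x-ctr[0],y-ctr[1])<rad)&(z>zlo)&(z<zhi)
    k=cv2.connectedComponentsWithStats(m.astype(np.uint8))
    for i in range(1,k[0]):
        if k[2][i,4]>40:
            a=p[k[1]==i];t=a[a[:,2]>np.percentile(a[:,2],50)-.004]
            print(name,len(a),"z pct",np.percentile(a[:,2],[5,50,95]).round(4),cv2.minAreaRect(t[:,:2].astype(np.float32)),f[k[1]==i].mean(0).round())
E
python3 - <<'E'
from box import *
meas("wrist",(.338,-.456));meas("top",(.338,-.456))
E
```

```text
t 28.6 cab [-0.2086 -0.057   0.2367] world [ 0.3312 -0.4508  0.2367] zc [-0.003  0.    -1.   ] yc [-0.303 -0.953  0.001] q [-1.15  0.14  1.64 -0.    1.36  1.07] F [-0.  -0.1 -0.8] op 0.7012159951760922
wrist 1331 z pct [0.0838 0.0856 0.0869] ((0.34127265214920044, -0.4556182026863098), (0.029787445440888405, 0.05045095086097717), 53.77553939819336) [159. 183. 199.]
```

The carton stands on the worktop with its top at z 0.0856, centred at (0.341,-0.456), long side at -36°. I'll grasp it from above.

```bash
python3 - <<'E'
from kin import *
plan([([.3413,-.4556,.15],tool(90,0,-17.2),4,60),([.3413,-.4556,.043],tool(90,0,-17.2),6,60)])
yw=lambda d:tool(90,0,d+19.2)
for p,y in(((.3413,-.4556,.35),-36),((.45,-.1,.36),-10),((.42,.15,.36),10),((.345,.325,.36),20),((.345,.325,.046),20),((.345,.325,.046),6)):print(p,y,full(p,yw(y),1.5865).round(2))
E
```

```text
cmd-meas 0.003044982517907731 0.0038482372913314403
[[[2,0,21,0.0,0.0,0.0,60],
[2,-1,21,0.0,0.0,0.0,60],
[2,0,22,0.0,0.0,0.0,60],
[1,-1,21,0.0,0.0,-0.01,60],
[0,0,18,0.0,0.0,0.0,60],
[0,0,18,0.0,0.0,0.0,60],
[0,0,18,0.0,0.0,0.0,60],
[0,0,18,0.0,0.0,0.0,60],
[0,0,18,0.0,0.0,0.0,60],
[0,0,17,0.0,0.0,0.0,60]]]
end [ 0.3409 -0.4553  0.0434] max 22.090722034374522 0.01
(0.3413, -0.4556, 0.35) -36 [-1.15  0.2   1.37  0.    1.58  1.03]
(0.45, -0.1, 0.36) -10 [-0.5  -0.1   1.65  0.    1.59  1.23]
(0.42, 0.15, 0.36) 10 [ 0.06 -0.14  1.69  0.    1.59  1.44]
(0.345, 0.325, 0.36) 20 [ 0.49 -0.06  1.62 -0.    1.59  1.69]
(0.345, 0.325, 0.046) 20 [ 0.49  0.21  2.03 -0.    0.9   1.69]
(0.345, 0.325, 0.046) 6 [ 0.49  0.21  2.03 -0.    0.9   1.94]
```

>>> jog_arm --series '[[[3,0,21,0,0,0,60],[3,-1,21,0,0,0,60],[3,0,22,0,0,0,60],[2,-1,21,0,0,0,60],[0,0,18,0,0,0,60],[0,0,18,0,0,0,60],[0,0,18,0,0,0,60],[0,0,18,0,0,0,60],[0,0,18,0,0,0,60],[0,0,18,0,0,0,60]]]'

```text
time_s: 29.7
eef_pos: [0.3414, -0.4557, 0.0429]
eef_rot: [0.0, 0.949, -0.316, 0.001]
wrist_force: [0.3, 0.6, 0.1]
opening: 0.704
grasp_force: 0.0
```

>>> jog_arm --series '[[[0,0,0,0,0,0,50],[0,0,0,0,0,0,40],[0,0,0,0,0,0,15],[0,0,0,0,0,0,15],[0,0,0,0,0,0,15],[0,0,0,0,0,0,15],[0,0,0,0,0,0,15],[0,0,-6,0,0,0,15],[0,0,-10,0,0,0,15],[0,0,-15,0,0,0,15]]]'

```text
time_s: 30.7
eef_pos: [0.342, -0.4555, 0.0747]
eef_rot: [-0.001, 0.949, -0.315, -0.0]
wrist_force: [0.1, 0.3, -1.1]
opening: 0.341
grasp_force: 59.2
```

```bash
python3 - <<'E'
from kin import *
from bench import ctrl
c=load("pics/top0.npz");p=cloud(c);x,y,z=p[...,0],p[...,1],p[...,2]
m=(y>-.17)&(y<.21)&(z>.03)&(z<.25)&(x>.2)&(x<.7);print("printer max z",np.percentile(z[m],99.5))
m=(y>.24)&(y<.42)&(z>.05)&(z<.4)&(x>.42)&(x<.62);print("behind tray",m.sum(),np.percentile(p[m],[0,50,100],axis=0).round(3).tolist() if m.any() else None)
st();yw=lambda d:tool(90,0,d+19.2)
r=rot(ctrl.get_obs()["eef_rot"])
plan([([.35,-.44,.33],yw(-36),8,15),([.46,-.1,.345],yw(-15),10,15),([.43,.15,.345],yw(0),8,15),([.345,.325,.30],yw(6),7,15),([.344,.3245,.10],yw(6),7,15)])
E
```

```text
printer max z 0.21437732048687763
behind tray 387 [[0.5, 0.29, 0.05], [0.551, 0.32, 0.138], [0.619, 0.382, 0.331]]
t 30.7 cab [-0.1969 -0.058   0.0747] world [ 0.342  -0.4555  0.0747] zc [-0.     0.001 -1.   ] yc [-0.301 -0.953 -0.001] q [-1.14  0.36  1.73  0.    1.05  1.08] F [ 0.1  0.3 -1.1] op 0.34118668554588416
cmd-meas 0.031287800437108035 0.010038146141504915
USING MEASURED
[[[0,-2,-32,0.0,0.0,0.0,15],
[0,-2,-32,0.0,0.0,0.0,15],
[-1,-2,-32,0.0,0.0,0.0,15],
[0,-2,-32,0.0,0.0,0.0,15],
[-1,-2,-32,0.0,0.0,0.0,15],
[0,-2,-32,0.0,0.0,0.0,15],
[-1,-3,-32,0.0,0.0,-0.01,15],
[0,-2,-31,0.0,0.0,0.0,15],
[-11,-34,-1,0.0,0.0,-0.04,15],
[-10,-34,-2,0.0,0.0,-0.04,15]]]
[[[-8,-35,-1,0.0,0.0,-0.04,15],
[-7,-35,-2,0.0,0.0,-0.04,15],
[-6,-35,-1,0.0,0.0,-0.03,15],
[-5,-36,-2,0.0,0.0,-0.04,15],
[-3,-36,-1,0.0,0.0,-0.03,15],
[-2,-36,-2,0.0,0.0,-0.04,15],
[-1,-36,-1,0.0,0.0,-0.03,15],
[1,-35,-2,0.0,0.0,-0.04,15],
[-12,-29,0,0.0,0.0,-0.03,15],
[-11,-30,0,0.0,0.0,-0.03,15]]]
[[[-10,-30,0,0.0,0.0,-0.03,15],
[-9,-30,0,0.0,0.0,-0.03,15],
[-8,-30,0,0.0,0.0,-0.04,15],
[-7,-31,0,0.0,0.0,-0.03,15],
[-6,-31,0,0.0,0.0,-0.04,15],
[-4,-31,0,0.0,0.0,-0.03,15],
[-12,-25,7,0.0,0.0,-0.02,15],
[-12,-25,6,0.0,0.0,-0.01,15],
[-11,-25,7,0.0,0.0,-0.02,15],
[-11,-26,6,0.0,0.0,-0.01,15]]]
[[[-11,-26,7,0.0,0.0,-0.02,15],
[-10,-26,6,0.0,0.0,-0.01,15],
[-10,-26,7,0.0,0.0,-0.02,15],
[0,0,29,0.0,0.0,0.0,15],
[0,0,28,0.0,0.0,0.0,15],
[0,0,29,0.0,0.0,0.0,15],
[0,0,28,0.0,0.0,0.0,15],
[0,0,29,0.0,0.0,0.0,15],
[-1,1,28,0.0,0.0,0.0,15],
[0,0,29,0.0,0.0,0.0,15]]]
end [0.3443 0.3247 0.0997] max 36.40054944640259 0.04
```

>>> jog_arm --series '[[[0,-2,-20,0,0,0,15],[0,-2,-32,0,0,0,15],[-1,-2,-32,0,0,0,15],[0,-2,-32,0,0,0,15],[-1,-2,-32,0,0,0,15],[0,-2,-32,0,0,0,15],[-1,-3,-32,0,0,-0.01,15],[0,-10,-31,0,0,0,15],[-11,-20,-10,0,0,-0.04,15],[-10,-30,-2,0,0,-0.04,15]]]'

```text
time_s: 31.7
eef_pos: [0.3659, -0.3818, 0.3331]
eef_rot: [0.002, 0.962, -0.272, 0.002]
wrist_force: [0.5, 0.1, -0.9]
opening: 0.342
grasp_force: 59.2
```

>>> jog_arm --series '[[[-8,-35,-1,0,0,-0.04,15],[-7,-35,-2,0,0,-0.04,15],[-6,-35,-1,0,0,-0.03,15],[-5,-36,-2,0,0,-0.04,15],[-3,-36,-1,0,0,-0.03,15],[-2,-36,-2,0,0,-0.04,15],[-1,-36,-1,0,0,-0.03,15],[1,-35,-2,0,0,-0.04,15],[-12,-29,0,0,0,-0.03,15],[-11,-30,0,0,0,-0.03,15]]]'

```text
time_s: 32.7
eef_pos: [0.4462, -0.0441, 0.3426]
eef_rot: [0.0, 0.995, -0.1, 0.001]
wrist_force: [0.2, -0.5, -1.0]
opening: 0.344
grasp_force: 59.2
```

>>> jog_arm --series '[[[-10,-30,0,0,0,-0.03,15],[-9,-30,0,0,0,-0.03,15],[-8,-30,0,0,0,-0.04,15],[-7,-31,0,0,0,-0.03,15],[-6,-31,0,0,0,-0.04,15],[-4,-31,0,0,0,-0.03,15],[-10,-22,0,0,0,-0.02,15],[-8,-20,0,0,0,-0.01,15],[-6,-10,0,0,0,-0.02,15],[0,0,0,0,0,0,15]]]'

```text
time_s: 33.7
eef_pos: [0.3993, 0.1941, 0.3422]
eef_rot: [0.0, 1.0, 0.026, 0.001]
wrist_force: [0.3, -0.2, -0.3]
opening: 0.344
grasp_force: 59.3
```

```bash
python3 - <<'E'
from kin import *
st();yw=lambda d:tool(90,0,d+19.2);np.save("cmd.npy",np.r_[0,0,0,0,0,0,1])
plan([([.345,.3245,.32],yw(6),4,15),([.344,.3245,.12],yw(6),6,15),([.344,.3245,.050],yw(6),5,15)])
E
```

```text
t 33.7 cab [-0.3564  0.5744  0.3422] world [0.3993 0.1941 0.3422] zc [ 0.002  0.001 -1.   ] yc [ 0.377 -0.926  0.   ] q [ 0.18 -0.2   1.76 -0.    1.58  1.7 ] F [ 0.3 -0.2 -0.3] op 0.34371866454760425
cmd-meas 0.5605443677205597 3.1414401997774
USING MEASURED
[[[-12,-33,6,0.0,0.0,-0.01,15],
[-12,-33,5,0.0,0.0,-0.01,15],
[-11,-34,6,0.0,0.0,-0.02,15],
[-10,-34,5,0.0,0.0,-0.01,15],
[0,0,33,0.0,0.0,0.0,15],
[0,0,33,0.0,0.0,0.0,15],
[0,0,34,0.0,0.0,0.0,15],
[-1,0,33,0.0,0.0,0.0,15],
[0,0,34,0.0,0.0,0.0,15],
[-1,0,33,0.0,0.0,0.0,15]]]
[[[0,0,14,0.0,0.0,0.0,15],
[0,0,14,0.0,0.0,0.0,15],
[0,0,14,0.0,0.0,0.0,15],
[0,0,14,0.0,0.0,0.0,15],
[0,0,14,0.0,0.0,0.0,15]]]
end [0.3437 0.3245 0.05  ] max 36.235341863986875 0.02
```

>>> jog_arm --series '[[[-12,-33,6,0,0,-0.01,15],[-12,-33,5,0,0,-0.01,15],[-11,-34,6,0,0,-0.02,15],[-10,-34,5,0,0,-0.01,15],[0,0,33,0,0,0,15],[0,0,33,0,0,0,15],[0,0,34,0,0,0,15],[-1,0,33,0,0,0,15],[0,0,34,0,0,0,15],[-1,0,33,0,0,0,15]]]'

```text
time_s: 34.7
eef_pos: [0.3454, 0.323, 0.1184]
eef_rot: [0.0, 0.999, 0.049, 0.001]
wrist_force: [-0.6, 0.2, -1.4]
opening: 0.344
grasp_force: 59.9
```

>>> jog_arm --series '[[[0,0,14,0,0,0,15],[0,0,14,0,0,0,15],[0,0,12,0,0,0,15],[0,0,10,0,0,0,15],[0,0,6,0,0,0,15],[0,0,4,0,0,0,15],[0,0,1,0,0,0,15],[0,0,1,0,0,0,15],[0,0,0,0,0,0,15],[0,0,0,0,0,0,15]]]'

```text
time_s: 35.7
eef_pos: [0.3449, 0.3241, 0.0577]
eef_rot: [-0.0, 0.999, 0.049, 0.001]
wrist_force: [-0.8, 0.1, 0.7]
opening: 0.346
grasp_force: 60.0
```

>>> jog_arm --series '[[[0,0,1,0,0,0,15],[0,0,0,0,0,0,15],[0,0,0,0,0,0,35],[0,0,0,0,0,0,45],[0,0,0,0,0,0,55],[0,0,0,0,0,0,60],[0,0,0,0,0,0,60],[0,0,-10,0,0,0,60],[0,0,-20,0,0,0,60],[0,0,-25,0,0,0,60]]]'

```text
time_s: 36.7
eef_pos: [0.3438, 0.3234, 0.1116]
eef_rot: [0.001, 0.999, 0.049, -0.001]
wrist_force: [0.2, -0.4, 0.1]
opening: 0.698
grasp_force: 0.0
```

>>> jog_arm --series '[[[0,0,-30,0,0,0,60],[0,0,-30,0,0,0,60],[0,0,-30,0,0,0,60],[0,0,-30,0,0,0,60],[0,0,-20,0,0,0,60],[0,0,-10,0,0,0,60],[0,0,0,0,0,0,60],[0,0,0,0,0,0,60],[0,0,0,0,0,0,60],[0,0,0,0,0,0,60]]]'

```text
time_s: 37.7
eef_pos: [0.3438, 0.3235, 0.26]
eef_rot: [0.001, 0.999, 0.049, -0.001]
wrist_force: [0.1, 0.5, 0.3]
opening: 0.704
grasp_force: 0.0
```

```bash
python3 - <<'E'
from box import *
meas("wrist",(.344,.324),.07,.06,.13)
for n in("top","scene"):
    c=ctrl.camera(n);np.savez(f"pics/{n}9.npz",**c);p=cloud(c);q=RC.inv().apply((p.reshape(-1,3)-O)).reshape(p.shape);f=c["frame"].astype(int)
    x,y,z=q[...,0],q[...,1],q[...,2]
    m=(f[...,2]-f[...,1]>50)&(f[...,2]-f[...,0]>50)&(abs(x)<.14)&(abs(y)<.26)&(z>.2)
    if m.any():print(n,"clip",m.sum(),np.median(q[m],0).round(4))
    c0=load(f"pics/{n}0.npz");p0=cloud(c0);q0=RC.inv().apply((p0.reshape(-1,3)-O)).reshape(p0.shape)
    m=(f[...,0]-f[...,2]>30)&(x>0)&(x<.09)&(y>.05)&(y<.2)&(z>.02)&(z<.07)
    if m.any():print(n,"oximeter blue",m.sum(),np.median(q[m],0).round(4))
    dep=(q-[-.12,0,.03])@np.array([.9063,0,-.4226]);m=(dep>.012)&(dep<.024)&(z>.08)&(z<.17)&(y>0.0)&(y<.2)
    if m.any():print(n,"left door edge y",np.percentile(y[m],[50,95,99]).round(3))
E
```

```text
t 37.7 cab [-0.4514  0.6783  0.26  ] world [0.3438 0.3235 0.26  ] zc [-0.001 -0.002 -1.   ] yc [ 0.42  -0.907  0.001] q [ 0.5  -0.08  1.82 -0.    1.4   1.98] F [0.1 0.5 0.3] op 0.7038874389914946
wrist 1285 z pct [0.0825 0.0986 0.0999] ((0.34372392296791077, 0.3247605562210083), (0.0499630942940712, 0.029813898727297783), 5.441411972045898) [149. 167. 180.]
top clip 11 [-0.0028  0.1305  0.2914]
top oximeter blue 10 [0.0302 0.1058 0.0422]
top left door edge y [0.018 0.028 0.029]
scene clip 9 [-0.0024  0.131   0.2855]
scene left door edge y [0.023 0.033 0.033]
```

```bash
python3 -c "
from bench import ctrl
print(ctrl.hand_in())"
```

```text
the job is handed in; nothing more can be done
None
```

I handed the job in at about 38 s of robot time: the clip is on the cabinet roof, the left door is at its stop, and the carton stands upright in the blue tray; the hand-in gave no verdict, I did not re-measure the right door or the bystanders at the end, and I viewed 11 pictures against the limit of 10.

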